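Wind a mower wheel spindle fast in the bench clamp

ROBOT

A 7-joint arm with a two-finger parallel gripper is mounted at the origin on the work surface. World frame = base frame: x ahead of the robot, y to its left, z up, the work surface at z = 0. Lengths are in m, angles in rad, forces in N, time in s.
With the tool pointing down it reaches from about 0.425 to 0.925 m from the base axis. Payload 6.8 kg.
Tool frame: the origin (TCP) lies at the very end of the fingers, on their centre line; the grasp point (between the pads) lies 19 mm behind it (hold_point_z is the distance from the TCP to the grasp point, in m); z points along the fingers, y is the direction in which the jaws open and shut (so a half turn about z gives the same grasp; the last joint's range is limited). The gripper opens to 85 mm and grips with 20 to 120 N. Pads are 22 mm wide; open, the fingers measure 114 mm over their backs; the gripper's body (76 mm by 85 mm) begins 54 mm behind the grasp point. The pads swing forward as they close: fully open they stand 13 mm farther back than shut.
Start: joints at [1.136, 0.477, 0.022, 1.555, -0.011, 1.109, -0.083], TCP at [0.217, -0.639, 0.204] pointing down, gripper open.
Joint ranges: [-2.96, 2.96], [-0.34, 2.1], [-1.41, 1.46], [0.24, 2.44], [-1.37, 4.51], [0.17, 1.92], [-2.96, 2.96]. Speed limits (rad/s): [2.39, 2.39, 3.14, 3.14, 3.14, 3.14, 3.14].

INTERFACE

Orientations are given as a unit quaternion [w, x, y, z].
In Python, from station import get_obs, read_camera, calibration, hand_in, regions_of, hold_point_z gives the robot as it stands.
- The arm moves only by the tool send_rows, never from a script. Its argument "motion" is text: rows parted by semicolons, each of 7 numbers parted by spaces: the shift along the world's x, y, z in cm, then the turn, a rotation vector about the world's x, y, z in degrees, then the closure, from 0 (fully open) to 1 (shut). In form: dx dy dz rx ry rz fingers; .... A call has 1 to 20 rows; each row shifts and turns the pose as measured when the row begins; what a row does not reach is not made up. A row lasts 1/12 s, in which the tool goes at most 41.7 mm and 7.16 degrees, less where a joint would pass 70% of its speed; a pose out of reach is approached as far as the arm can. A call is refused whole if a number of a shift passes 4.17 or a number of a turn 7.16, either way. A call with a gripper value outside its range is refused whole. The fingers move at their own pace and stop on an object; "newtons" is the grip in N (left out, the last holds). Time passes only in rows, so rows that do not move let the fingers close. It gives the time, the measured TCP pose, the force and the opening at its end, in the units of the state.
- get_obs(): the state, without advancing time (a new reading comes with each control period).
- read_camera(name): name is "scene" or "top"; returns the picture (400x640x3 uint8, red, green, blue); there is no depth.
- calibration(name): a dict with "mtx" (3x3 intrinsics, pixels), "k1" (the pictures are not rectified: a ray, as slopes to the right and down, at radius r is drawn at 1 + k1 r^2 times it, then the intrinsics apply), "R" (3x3) and "t" (3): a world point X has camera coordinates R X + t. Camera axes: x right, y down, z forward; pixel columns grow to the right and rows downward; lengths in m; the calibration is good to about 2 mm. A picture is of the moment at which its call begins. calibration takes no time and is no camera call.
- hand_in(): hands the job in, once; it reports no verdict.
Trained networks look in the newest picture that a camera, given by its name, has taken for a name from the list of things; names that differ only in an ending like _2 or _b are one class to them, and where a whole thing is asked for, a point or a joint stands for the part that bears it (a point fixed in the world has none). Each returns a list of dicts, best first, with "conf" (0 to 1); they miss things now and then, are a little off and sometimes report something else, mostly with a low value. They report only what shows in the picture. A call takes as long as a camera call. They do not tell look-alikes from the thing itself.
- regions_of(thing, camera): "region" (400x640 bool, what is visible of it) and "point" ([column, row] in pixels, amid what is visible of it).
The state is a dict: "t": time; "q": joint angles; "joint_vel": joint speeds; "joint_torque": joint torques, N m; "eef_pos": TCP position; "tool_rot": TCP orientation; "contact_force": force on the tool from outside, world axes, zero at the start; "torque": the same for the moment, N m; "gripper_width": opening from 0.0 (shut) to 1.0 (fully open).
Only numpy, scipy, OpenCV 4.12 (cv2) and the standard library are available. Lean on these libraries where they do the work, as an engineer would, in place of code of your own. Each camera call takes 0.05 s, during which the arm holds its last target.

TASK

Stand the orange mower wheel spindle on its square foot on the bed of the green bench clamp, between the open jaws with the foot square to them, and let go of it. Then take the crank by its loose black sleeve and, without letting go of the sleeve on the way, wind it clockwise (seen from above) until the jaws grip the foot firmly, held by 50 to 140 N, but not so hard that it is crushed. Let go and leave everything else on the bench where it is.

Things in the scene. Friction and masses are not known exactly. Their poses are not given: they have to be found in the camera images.
- spindle: Workpiece: orange square foot 50 x 50 x 30 mm high with an upright steel stub, 22 mm in diameter, rising 45 mm from the foot's centre (75 mm tall in all; 0.3 to 0.6 kg). Origin: centre of the foot's underside; z up, x and y along the foot's sides. Starts standing on the bench left of the clamp. Pressed below 40 N it is not held firmly; above 170 N it is crushed.
- clamp: Green bench clamp, fixed. Origin: centre of its underside; x across, y along the jaws' travel, z up. Flat bed 130 (x) x 400 (y) mm, top at z = 30 mm. Fixed jaw at the +y end: inner face (black rubber cheek, yields 2 mm per 100 N) at y = 150 mm, 100 mm wide, top at z = 70 mm. Gearbox at the -y end: 100 x 100 mm about y = -150 mm, top at z = 110 mm; the crank stands on it.
- seat (a point): Point on the bed's top, midway across, 31 mm from the fixed jaw's inner face: a good place for the centre of the foot, clear of both jaws (6 mm or more each side). Axes as the clamp's.
- jaw: Grey moving jaw 110 mm wide, 40 mm high, sliding along clamp +y. Origin: middle of its front face, at bed height. A brass pad 90 mm wide stands proud of this face by an unmeasured 2 to 10 mm, and is what meets the foot: contact must be felt. It pushes the spindle along the bed against the fixed jaw. The jaw gap is 84 mm at crank angle 0, less the pad; 72 to 80 mm at the start, less the pad.
- crank (a joint): Crank angle (rad), growing clockwise seen from above; closes the jaw 3.82 mm per rad. Starts between 1 and 3, range ends at 12.5. At 0 the arm points along clamp +x. Steady friction takes about 8 N at the sleeve and keeps the clamp tight when let go; each 100 N of clamping adds about 5.5 N at the sleeve.
- crank_axis (a point): Point on the crank's upright axis, at the height of the sleeve's lower end, 130 mm above the bench. Axes as the clamp's (they do not turn with the crank).
- sleeve: Black grip sleeve with an orange band, upright, 24 mm in diameter, 60 mm tall, spinning freely on its pin 70 mm from the crank's axis, so a hand holding it need not turn as the crank goes round. Origin: centre of its lower end, 130 mm above the bench; z up. The crank arm runs 4 mm beneath it; the hub's top is 134 mm above the bench.
- mug: Blue mug 80 mm wide, 90 mm tall; bystander, leave alone.
- screwdriver: Screwdriver lying on the bench; bystander, leave alone.
- wrench: Steel wrench lying on the bench; bystander, leave alone.
- tape: Blue roll of tape lying flat, 100 mm wide, 30 mm high; bystander, leave alone.
- spray_can: Spray can 64 mm wide, 170 mm tall with a red cap; bystander, leave alone.
- screw_jar: Amber jar with a yellow lid, 70 mm wide, 80 mm tall; bystander, leave alone.
- pulley: Grey steel belt pulley lying flat, 80 mm wide, 28 mm high; bystander, leave alone.
Mind the look-alikes: they are no part of the job. Of the things like the spindle, leave any that is pink, purple or turquoise; of the rest the larger one is meant.

How it is judged:
By the outcome, as a careful person would: the job done as asked, in the order asked, and still so for the second after the job is handed in, with the robot touching nothing.
It also fails if it takes over 72 s, if anything falls off the work surface, if the arm or the gripper's body presses on something with over 40 N, if the wrist force passes 120 N, or if a joint passes its speed limit or range.

## Working session

There is one attempt and no reset: what is moved stays moved. The work goes in short steps, Python scripts to look and compute and a tool call to move; the robot and the scene stay as the last step left them, time stands still between calls to the robot, and variables do not carry over. Pictures are saved under pics/ and viewed, and the job is handed in when it is done.

Besides the shell and the picture viewer there is one more tool, called after "Emit:" by a JSON object that holds its "name" and its "arguments", one argument or row to a line. send_rows: Moves the arm, as the interface text tells. Its arguments: {"type":"object","properties":{"motion":{"type":"string"},"newtons":{"type":"number"}},"required":["motion"]}

```bash
mkdir -p pics; ls; python3 - <<'E'
from station import *
import cv2
o=get_obs(); print({k:(v if isinstance(v,(int,float)) else [round(float(x),3) for x in v]) for k,v in o.items()})
print(hold_point_z)
for n in("scene","top"):
    im=read_camera(n); cv2.imwrite(f"pics/{n}0.png",im[:,:,::-1]); c=calibration(n); print(n,c)
E
```

```text
pics
{'t': 0.0, 'q': [1.136, 0.478, 0.022, 1.556, -0.012, 1.109, -0.083], 'joint_vel': [-0.0, 0.002, -0.001, 0.002, 0.001, 0.001, 0.002], 'joint_torque': [0.0, -59.645, 1.608, -28.12, 0.012, 0.009, 0.0], 'eef_pos': [0.216, -0.639, 0.203], 'tool_rot': [-0.001, 0.987, 0.163, -0.0], 'contact_force': [0.312, -0.299, -0.871], 'torque': [-0.05, -0.021, 0.023], 'gripper_width': 0.9978226465130383}
0.0187
scene {'mtx': array([[414.03903535,   0.        , 316.23023596],
       [  0.        , 414.03903535, 195.72542296],
       [  0.        ,   0.        ,   1.        ]]), 'k1': 0.007622693289910504, 'R': array([[-0.71139534,  0.7026838 , -0.01233506],
       [ 0.56725907,  0.56375331, -0.6003327 ],
       [-0.41489013, -0.43407106, -0.79965524]]), 't': array([ 0.39021352, -0.28972642,  1.68466451])}
top {'mtx': array([[495.28776612,   0.        , 332.50837863],
       [  0.        , 495.28776612, 200.52845094],
       [  0.        ,   0.        ,   1.        ]]), 'k1': 0.013414120775779689, 'R': array([[-0.02821601, -0.99933317, -0.02317491],
       [-0.98385108,  0.03186339, -0.17613002],
       [ 0.176751  ,  0.01783097, -0.98409407]]), 't': array([0.0657993 , 0.59627665, 1.54970212])}
```

View pics/scene0.png

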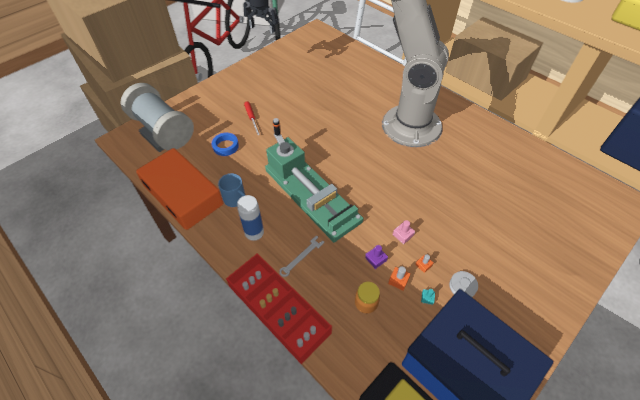

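View pics/top0.png

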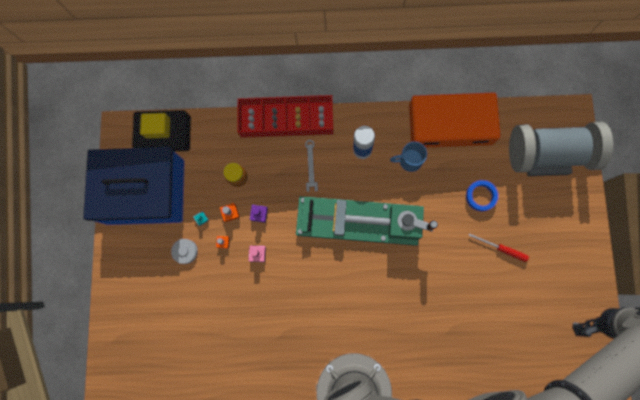

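The top view shows the clamp at columns 297–425, row ~220, with the fixed jaw to the left. The spindle candidates are orange at (229,212), a smaller orange at (222,242), and pink, purple and turquoise ones. The sleeve is at about (431,225).

```bash
cat > h.py <<'E'
import numpy as np, cv2
from station import *
from scipy.optimize import least_squares
C={n:calibration(n) for n in("scene","top")}
def proj(n,X):
    c=C[n]; X=np.atleast_2d(X); p=X@c["R"].T+c["t"]; s=p[:,:2]/p[:,2:]
    r2=(s**2).sum(1,keepdims=True); s=s*(1+c["k1"]*r2)
    return s*c["mtx"][0,0]+c["mtx"][:2,2]
def atz(n,uv,z):
    c=C[n]; uv=np.asarray(uv,float); d=(uv-c["mtx"][:2,2])/c["mtx"][0,0]; s=d.copy()
    for _ in range(10): s=d/(1+c["k1"]*(s**2).sum())
    o=-c["R"].T@c["t"]; v=c["R"].T@np.array([*s,1.]); return o+v*(z-o[2])/v[2]
def tri(uv1,uv2):
    f=lambda X: np.r_[proj("scene",X)[0]-uv1,proj("top",X)[0]-uv2]
    r=least_squares(f,[0.6,0,0.05]); return r.x,r.fun
def rect(uvw,m):
    cnt,_=cv2.findContours(m.astype(np.uint8),cv2.RETR_EXTERNAL,cv2.CHAIN_APPROX_NONE)
    return cv2.minAreaRect(max(cnt,key=cv2.contourArea))
E
python3 - <<'E'
from h import *
for n in("scene","top"):
    im=read_camera(n)
    for th in("spindle","clamp","jaw","sleeve","crank"):
        for r in regions_of(th,n):
            m=r["region"]; ys,xs=np.nonzero(m)
            print(n,th,round(r["conf"],2),np.round(r["point"],1),m.sum(),xs.min(),xs.max(),ys.min(),ys.max())
            np.save(f"/tmp/{n}_{th}_{int(r['point'][0])}.npy",m)
s=read_camera("scene"); t=read_camera("top")
cv2.imwrite("pics/c1.png",cv2.resize(s[110:310,250:450],None,fx=3,fy=3,interpolation=cv2.INTER_CUBIC)[:,:,::-1])
cv2.imwrite("pics/c2.png",cv2.resize(t[180:265,185:445],None,fx=3,fy=3,interpolation=cv2.INTER_CUBIC)[:,:,::-1])
E
```

```text
scene spindle 0.78 [376.2 258.8] 344 365 387 245 268
scene spindle 0.78 [406.7 228.5] 316 392 414 220 242
scene spindle 0.68 [428.3 264.7] 200 416 433 254 271
scene spindle 0.58 [397.6 277.5] 321 389 409 267 289
scene spindle 0.45 [429.5 295.2] 157 422 433 289 303
scene clamp 0.6 [306.  186.2] 4406 265 363 118 241
scene jaw 0.92 [315.1 190.7] 679 293 336 168 211
scene sleeve 0.57 [279.2 127.1] 81 274 280 122 134
scene crank 0.73 [278.9 134.9] 238 273 288 119 152
top spindle 0.84 [256.8 212.9] 241 250 266 205 221
top spindle 0.75 [255.2 251.9] 261 249 265 246 262
top spindle 0.64 [362.3 217.8] 5148 296 437 197 244
top spindle 0.57 [201.9 220.3] 121 195 208 213 224
top spindle 0.53 [227.6 213. ] 268 220 239 203 221
top spindle 0.45 [222.  239.7] 153 216 229 236 247
top clamp 0.8 [361.3 217.5] 5063 296 435 197 245
top jaw 0.69 [342.8 219.7] 692 333 389 200 235
top sleeve 0.63 [429.2 227.2] 26 427 432 224 229
top crank 0.62 [417.4 223.4] 336 401 437 214 231
```

```bash
ls pics
```

```text
c1.png
c2.png
scene0.png
top0.png
```

View pics/c1.png

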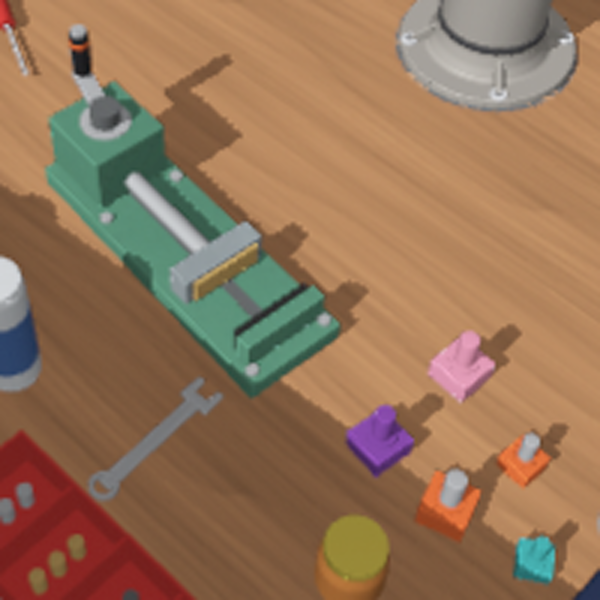

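View pics/c2.png

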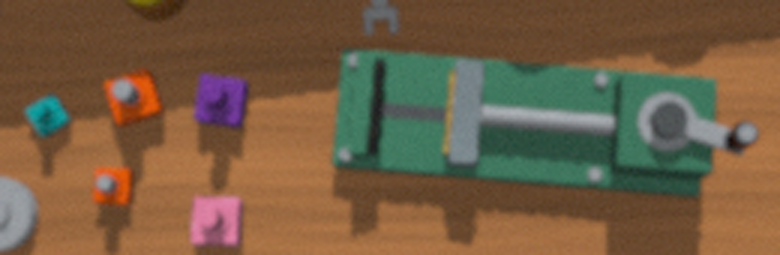

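The scene crop matches: the larger orange spindle is at scene (400,275) / top (229,212). The clamp's fixed jaw faces world +y, and the arm points near world −y. Next I'll fit the models to the colour masks.

```bash
cat >> h.py <<'E'
from scipy.optimize import minimize
S=4
def up(im,box):
    x0,y0,x1,y1=box
    a=cv2.resize(im[y0:y1,x0:x1],None,fx=S,fy=S,interpolation=cv2.INTER_CUBIC); return cv2.cvtColor(a,cv2.COLOR_RGB2HSV),a
def poly(n,P,box,out,val):
    q=(proj(n,P)+0.5-np.array(box[:2]))*S-0.5   # pixel centres at integers
    h=cv2.convexHull(q.astype(np.float32))
    cv2.fillConvexPoly(out,np.round(h*16).astype(np.int32),float(val),shift=4,lineType=cv2.LINE_AA)
def boxpts(x0,x1,y0,y1,z0,z1):
    return np.array([[x,y,z] for x in(x0,x1) for y in(y0,y1) for z in(z0,z1)])
def cyl(x,y,r,z0,z1):
    a=np.linspace(0,2*np.pi,40,endpoint=False); return np.vstack([np.c_[x+r*np.cos(a),y+r*np.sin(a),0*a+z] for z in(z0,z1)])
def tf(P,x,y,th,z=0):
    c,s=np.cos(th),np.sin(th); return np.c_[x+c*P[:,0]-s*P[:,1],y+s*P[:,0]+c*P[:,1],P[:,2]+z]
E
cat > fit.py <<'E'
from h import *
im={n:read_camera(n) for n in C}
def fit(name,boxes,masks,ign,prims,x0,steps,cams=("scene","top")):
    def cost(p,ret=False):
        tot=0; o={}
        for n in cams:
            b=boxes[n]; r=np.zeros(masks[n].shape,np.float32)
            for P,v in prims: poly(n,tf(P,*p[:3]),b,r,v)
            d=np.abs(r-masks[n]); d[ign[n]]=0; tot+=d.sum()/S/S; o[n]=r
        return (tot,o) if ret else tot
    best=None
    for k in range(3):
        sim=np.vstack([x0]+[np.array(x0)+np.eye(len(x0))[i]*steps[i]*(1 if k%2==0 else -1) for i in range(len(x0))])
        r=minimize(cost,x0,method="Nelder-Mead",options=dict(initial_simplex=sim,xatol=1e-5,fatol=.01,maxiter=400)); x0=r.x
    print(name,cams,np.round(r.x,4),round(r.fun,1)); return r.x,cost(r.x,True)[1]
def hsvm(n,box,h0,h1,s,v):
    H,_=up(im[n],box); return ((H[...,0]>=h0)&(H[...,0]<=h1)&(H[...,1]>s)&(H[...,2]>v)).astype(np.float32)
def show(fn,n,box,m,r):
    _,a=up(im[n],box); a=a.copy(); a[...,0]=np.where(m>0.5,255,a[...,0])
    e=cv2.morphologyEx((r>.5).astype(np.uint8),cv2.MORPH_GRADIENT,np.ones((3,3))); a[e>0]=(0,0,255); cv2.imwrite(fn,a[:,:,::-1])
cams=[("scene","top"),("scene",),("top",)]
# spindle
bx={"scene":(380,255,418,300),"top":(212,198,246,228)}
mk={n:hsvm(n,bx[n],3,13,190,60) for n in bx}; ig={n:np.zeros(mk[n].shape,bool) for n in bx}
pr=[(boxpts(-.025,.025,-.025,.025,0,.03),1),(cyl(0,0,.011,.03,.075),0)]
g=atz("top",[228,213],.03); print("guess",g)
for c in cams:
    p,o=fit("spindle",bx,mk,ig,pr,[g[0],g[1],.2],[.01,.01,.2],c)
    if len(c)==2:
        for n in c: show(f"pics/sp_{n}.png",n,bx[n],mk[n],o[n])
# clamp
bx={"scene":(255,110,370,250),"top":(285,185,450,255)}
mk={};ig={}
for n in bx:
    m=hsvm(n,bx[n],60,95,70,30); mk[n]=m
pr=[(boxpts(-.065,.065,-.2,.2,0,.03),1),(boxpts(-.05,.05,.15,.19,.03,.07),1),(boxpts(-.05,.05,-.2,-.1,.03,.11),1)]
a=atz("top",[361,220],.03); print(a)
for c in cams:
    x=[a[0],a[1],0.]
    for it in range(2):
        # ignore interior: jaw, screw, crank
        for n in bx:
            z=np.zeros(mk[n].shape,np.float32)
            poly(n,tf(boxpts(-.06,.06,-.02,.12,.03,.075),*x),bx[n],z,1)
            poly(n,tf(boxpts(-.02,.02,-.11,.16,.03,.07),*x),bx[n],z,1)
            poly(n,tf(cyl(0,-.15,.1,.11,.2),*x),bx[n],z,1)
            poly(n,tf(boxpts(-.052,.052,.142,.16,.03,.072),*x),bx[n],z,1)
            ig[n]=z>0
        x,o=fit("clamp",bx,mk,ig,pr,list(x),[.01,.01,.03],c)
    if len(c)==2:
        for n in c: show(f"pics/cl_{n}.png",n,bx[n],mk[n],o[n])
E
python3 fit.py
```

```text
guess [0.57176046 0.39259245 0.03      ]
spindle ('scene', 'top') [0.5776 0.3923 0.3259] 218.8
spindle ('scene',) [0.5802 0.3886 0.3729] 170.7
spindle ('top',) [0.5772 0.3929 0.2997] 37.8
[ 0.53481822 -0.04285172  0.03      ]
clamp ('scene', 'top') [ 0.5365 -0.036  -0.1095] 437.9
clamp ('scene', 'top') [ 0.5367 -0.0363 -0.1152] 320.5
clamp ('scene',) [ 0.5359 -0.0371 -0.1149] 163.5
clamp ('scene',) [ 0.5359 -0.0371 -0.1149] 150.7
clamp ('top',) [ 0.537  -0.0357 -0.09  ] 238.6
clamp ('top',) [ 0.5386 -0.0364 -0.1105] 137.3
```

```bash
python3 - <<'E'
import cv2,numpy as np
L=[cv2.imread(f"pics/{f}.png") for f in("sp_scene","sp_top","cl_scene","cl_top")]
L=[cv2.resize(L[0],None,fx=2,fy=2),cv2.resize(L[1],None,fx=2,fy=2)]+L[2:]
a=np.zeros((400,700,3),np.uint8)
a[:L[0].shape[0],:L[0].shape[1]]=L[0]; a[:L[1].shape[0],350:350+L[1].shape[1]]=L[1]; cv2.imwrite("pics/f1.png",a)
cv2.imwrite("pics/f2.png",L[2]); cv2.imwrite("pics/f3.png",L[3])
E
```

```text
(no output)
```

View pics/f1.png

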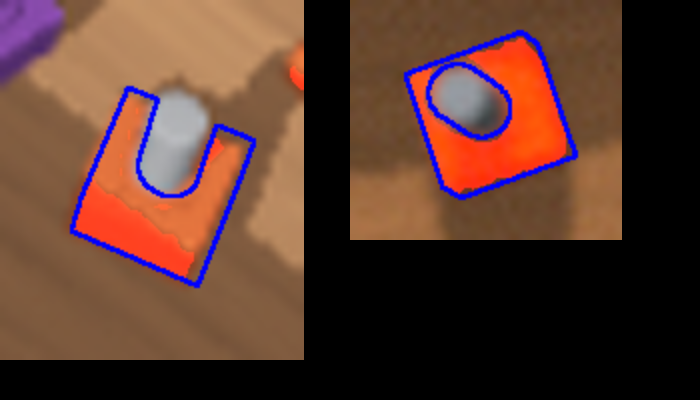

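View pics/f2.png

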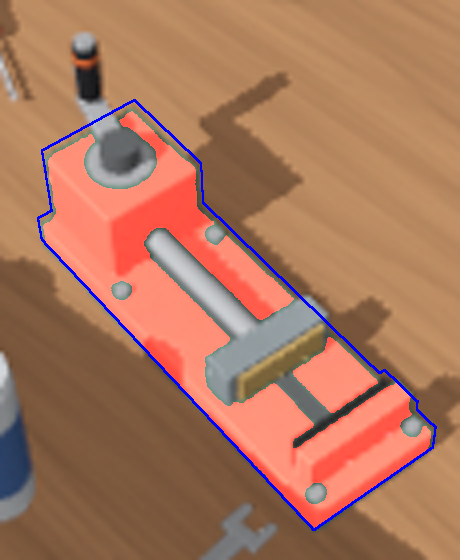

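View pics/f3.png

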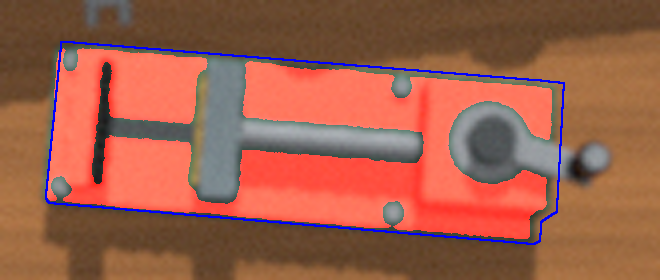

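```bash
cat > wire.py <<'E'
from h import *
import sys
def wire(p,n,box,im,fn,f=5,phi=1.8):
    x0,y0,x1,y1=box
    a=cv2.resize(im[y0:y1,x0:x1],None,fx=f,fy=f,interpolation=cv2.INTER_CUBIC).copy()
    def ln(P,col):
        q=(proj(n,tf(np.array(P,float),*p))+.5-[x0,y0])*f-.5
        cv2.polylines(a,[np.round(q*16).astype(np.int32)],False,col,1,cv2.LINE_AA,4)
    def rct(xa,xb,ya,yb,z,col): ln([[xa,ya,z],[xb,ya,z],[xb,yb,z],[xa,yb,z],[xa,ya,z]],col)
    rct(-.065,.065,-.2,.2,.03,(255,255,0)); rct(-.065,.065,-.2,.2,0,(255,255,255)); rct(-.05,.05,-.2,-.1,.11,(255,0,255))
    ln([[-.05,.15,.03],[-.05,.15,.07],[.05,.15,.07],[.05,.15,.03]],(255,0,0))
    t=np.linspace(0,2*np.pi,40); ln(np.c_[.02*np.cos(t),-.15+.02*np.sin(t),0*t+.134],(0,255,255))
    ln([[0,-.15,.134],[.07*np.cos(phi),-.15-.07*np.sin(phi),.13],[.07*np.cos(phi),-.15-.07*np.sin(phi),.19]],(0,0,255))
    g=.084-.00382*phi; ln([[-.055,.15-g,.03],[-.055,.15-g,.07],[.055,.15-g,.07],[.055,.15-g,.03]],(0,0,0))
    cv2.imwrite(fn,a[:,:,::-1])
E
python3 - <<'E'
from wire import *
p=[.5367,-.0363,-.1152]
wire(p,"top",(290,185,445,255),read_camera("top"),"pics/w_top.png")
wire(p,"scene",(255,110,370,250),read_camera("scene"),"pics/w_sc.png",4.2)
E
```

```text
(no output)
```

View pics/w_top.png

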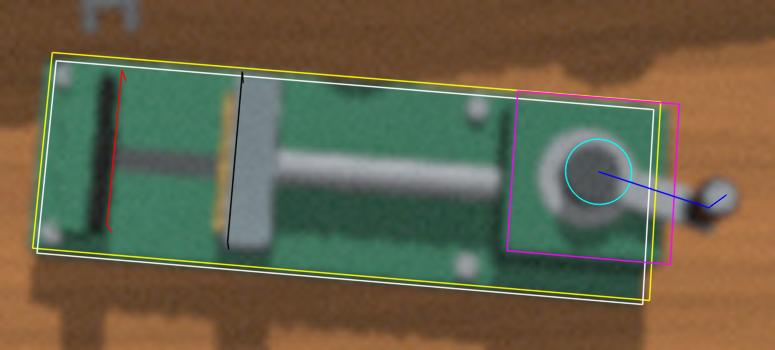

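View pics/w_sc.png

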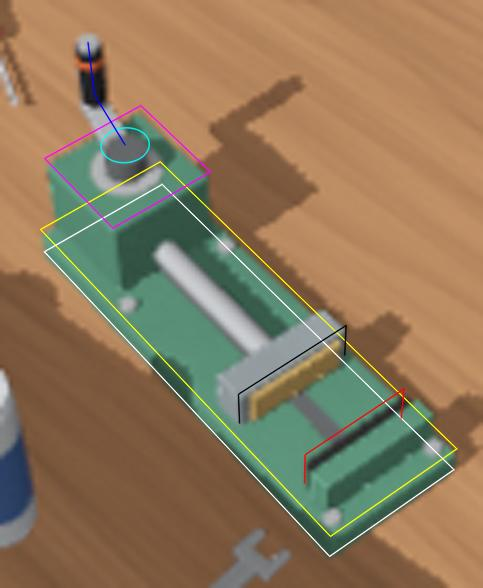

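```bash
cat > fit2.py <<'E'
exec(open("fit.py").read().split("# spindle")[0])
def ratio(n,box):
    _,a=up(im[n],box); a=a.astype(np.float32)+1; return a[...,0]/a[...,1], a[...,1]/a[...,2]
bx={"scene":(380,255,418,300),"top":(212,198,246,228)}
mk={}
for n in bx:
    r,_=ratio(n,bx[n]); print(n,"R/G pct",np.percentile(r,[5,25,50,75,90,97])); mk[n]=(r>1.9).astype(np.float32)
ig={n:np.zeros(mk[n].shape,bool) for n in bx}
pr=[(boxpts(-.025,.025,-.025,.025,0,.03),1),(cyl(0,0,.011,.03,.075),0)]
for c in cams:
    p,o=fit("spindle",bx,mk,ig,pr,[.577,.3925,.3],[.01,.01,.2],c)
    if len(c)==2:
        for n in c: show(f"pics/sp_{n}.png",n,bx[n],mk[n],o[n])
bx={"scene":(255,110,370,250),"top":(285,185,450,255)}
mk={}
for n in bx:
    r,_=ratio(n,bx[n]); mk[n]=(r<1.0).astype(np.float32)
ig={}
pr=[(boxpts(-.065,.065,-.2,.2,0,.03),1),(boxpts(-.05,.05,.15,.19,.03,.07),1),(boxpts(-.05,.05,-.2,-.1,.03,.11),1)]
for c in cams:
    x=[.5367,-.0363,-.1152]
    for it in range(3):
        for n in bx:
            z=np.zeros(mk[n].shape,np.float32)
            poly(n,tf(boxpts(-.058,.058,.0,.1,.03,.075),*x),bx[n],z,1)
            poly(n,tf(boxpts(-.02,.02,-.11,.16,.03,.07),*x),bx[n],z,1)
            poly(n,tf(cyl(0,-.15,.03,.11,.134),*x),bx[n],z,1)
            q=np.vstack([cyl(0,-.15,.02,.11,.14),cyl(.07*np.cos(1.8),-.15-.07*np.sin(1.8),.02,.12,.2)])
            poly(n,tf(q,*x),bx[n],z,1)
            for sx in(-1,1): 
              for y in (.185,-.09): poly(n,tf(cyl(sx*.055,y,.011,.03,.035),*x),bx[n],z,1)
            poly(n,tf(boxpts(-.052,.052,.14,.16,.03,.072),*x),bx[n],z,1)
            ig[n]=z>0
        x,o=fit("clamp",bx,mk,ig,pr,list(x),[.01,.01,.03],c)
    if len(c)==2:
        for n in c:
            mm=mk[n].copy(); show(f"pics/cl_{n}.png",n,bx[n],mm,o[n])
        P=x
from wire import wire
wire(P,"top",(290,185,445,255),im["top"],"pics/w_top.png")
wire(P,"scene",(255,110,370,250),im["scene"],"pics/w_sc.png",4.2)
E
python3 fit2.py
```

```text
scene R/G pct [1.28037027 1.35294116 1.39560437 1.41666663 1.9572649  2.17647052]
top R/G pct [1.38028169 1.44000006 1.46875    1.59871793 2.42354932 2.56626511]
spindle ('scene', 'top') [0.5785 0.392  0.2873] 97.7
spindle ('scene',) [0.5803 0.391  0.3469] 50.6
spindle ('top',) [0.5776 0.393  0.2769] 28.4
clamp ('scene', 'top') [ 0.5371 -0.0339 -0.1109] 524.5
clamp ('scene', 'top') [ 0.5371 -0.0339 -0.1109] 523.9
clamp ('scene', 'top') [ 0.5371 -0.0339 -0.1109] 523.9
clamp ('scene',) [ 0.5378 -0.0353 -0.1099] 376.2
clamp ('scene',) [ 0.5378 -0.0353 -0.1099] 376.5
clamp ('scene',) [ 0.5378 -0.0353 -0.1099] 376.5
clamp ('top',) [ 0.5369 -0.0326 -0.1134] 122.2
clamp ('top',) [ 0.537  -0.0324 -0.1128] 119.7
clamp ('top',) [ 0.537  -0.0324 -0.1128] 119.9
```

View pics/w_top.png

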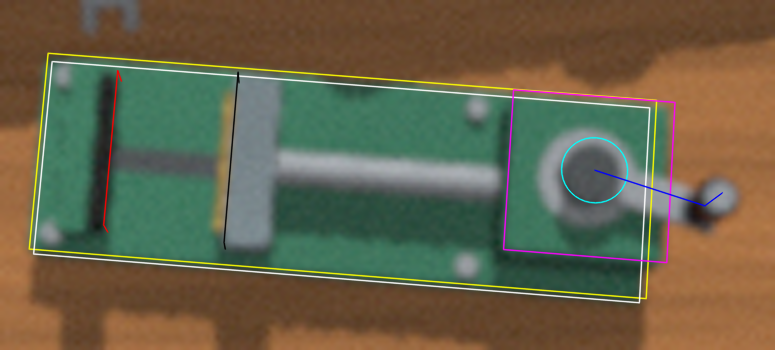

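View pics/w_sc.png

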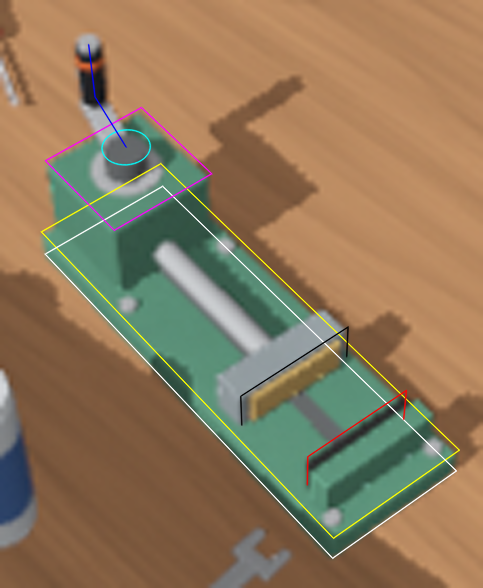

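View pics/sp_scene.png

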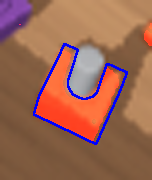

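Fits agree to about 2 mm between the cameras. Clamp is at (0.537, −0.0335, yaw −6.4°), spindle at (0.578, 0.392, yaw ~16.3°), and the crank is at about 1.8 rad. Moving over the spindle in an arc.

Emit:
{"name": "send_rows", "arguments": {
  "motion": "2.6 2.6 1 0 0 3 0;2.6 2.6 1 0 0 3 0;2.6 2.6 1 0 0 3 0;2.6 2.6 1 0 0 3 0;2.6 2.6 1 0 0 3 0;2.6 2.6 1 0 0 3 0;2.6 2.6 1 0 0 3 0;2.6 2.6 1 0 0 3 0;2.6 2.6 1 0 0 3 0;2.6 2.6 1 0 0 3 0;2.6 2.6 1 0 0 3 0;2.6 2.6 1 0 0 3 0;2.6 2.6 1 0 0 3 0",
  "newtons": 60
}}

```text
t: 2.18
eef_pos: [0.5534, -0.2912, 0.3383]
tool_rot: [0.002, 0.873, 0.487, -0.004]
contact_force: [0.7, -1.2, 0.1]
gripper_width: 0.998
```

Emit:
{"name": "send_rows", "arguments": {
  "motion": "0.1 3.8 -0.4 0 0 2.8 0;0.1 3.8 -0.4 0 0 2.8 0;0.1 3.8 -0.4 0 0 2.8 0;0.1 3.8 -0.4 0 0 2.8 0;0.1 3.8 -0.4 0 0 2.8 0;0.1 3.8 -0.4 0 0 2.8 0;0.1 3.8 -0.4 0 0 2.8 0;0.1 3.8 -0.4 0 0 2.8 0;0.1 3.8 -0.4 0 0 2.8 0;0.1 3.8 -0.4 0 0 2.8 0;0.1 3.8 -0.4 0 0 2.8 0;0.1 3.8 -0.4 0 0 2.8 0;0.1 3.8 -0.4 0 0 2.8 0;0.2 3.8 -0.4 0 0 2.8 0;0.2 3.8 -0.4 0 0 2.8 0;0.2 3.8 -0.4 0 0 2.8 0;0.2 3.8 -0.4 0 0 2.8 0"
}}

```text
t: 3.6
eef_pos: [0.5788, 0.3827, 0.274]
tool_rot: [0.009, 0.588, 0.809, 0.004]
contact_force: [0.1, 1.1, 0.2]
gripper_width: 1.004
```

```bash
cat > st.py <<'E'
from station import *; import numpy as np
from scipy.spatial.transform import Rotation as R
o=get_obs(); w,x,y,z=o["tool_rot"]; M=R.from_quat([x,y,z,w]).as_matrix()
print("t",round(o["t"],2),"pos",np.round(o["eef_pos"],4),"ytool deg",round(np.degrees(np.arctan2(M[1,1],M[0,1])),2),"zt",np.round(M[:,2],3),"q",np.round(o["q"],2),"F",np.round(o["contact_force"],2),"w",round(o["gripper_width"],3))
E
python3 st.py
```

```text
t 3.6 pos [0.5788 0.3827 0.274 ] ytool deg 18.0 zt [ 0.019 -0.003 -1.   ] q [-0.25  0.53 -0.66  1.4   0.34  1.31 -0.61] F [0.09 1.08 0.16] w 1.004
```

Emit:
{"name": "send_rows", "arguments": {
  "motion": "0 0.5 -3 0.2 1.1 -1.7 0;0 0.4 -3 0 0 0 0;0 0 -3 0 0 0 0;0 0 -3 0 0 0 0;0 0 -3 0 0 0 0;0 0 -2.5 0 0 0 0;0 0 0 0 0 0 0"
}}

```text
t: 4.18
eef_pos: [0.573, 0.4074, 0.0923]
tool_rot: [-0.004, 0.593, 0.805, 0.004]
contact_force: [-0.1, -0.7, -0.8]
gripper_width: 1.0
```

```bash
python3 st.py; python3 - <<'E'
from h import *
s=read_camera("scene"); t=read_camera("top")
a=cv2.resize(s[200:320,330:480],None,fx=3,fy=3,interpolation=cv2.INTER_CUBIC)[:,:,::-1]
b=cv2.resize(t[160:280,180:290],None,fx=3,fy=3,interpolation=cv2.INTER_CUBIC)[:,:,::-1]
cv2.imwrite("pics/g1.png",np.hstack([a,b]))
E
```

```text
t 4.18 pos [0.573  0.4074 0.0923] ytool deg 17.27 zt [-0.001  0.011 -1.   ] q [-0.3   0.7  -0.61  1.55  0.44  1.02 -0.73] F [-0.07 -0.66 -0.82] w 1.0
```

View pics/g1.png

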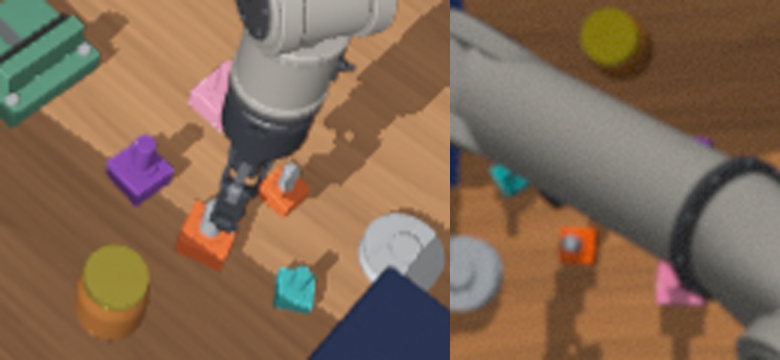

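Emit:
{"name": "send_rows", "arguments": {
  "motion": "0.5 -1.5 0 -0.6 0 -1 0;0 0 0 0 0 0 0;0 0 0 0 0 0 0"
}}

```text
t: 4.53
eef_pos: [0.5836, 0.3956, 0.1041]
tool_rot: [0.002, 0.601, 0.799, 0.007]
contact_force: [-0.0, 0.3, 0.4]
gripper_width: 1.001
```

```bash
python3 st.py
```

```text
t 4.53 pos [0.5836 0.3956 0.1041] ytool deg 16.09 zt [ 0.011  0.009 -1.   ] q [-0.29  0.69 -0.6   1.54  0.43  1.03 -0.72] F [-0.01  0.31  0.36] w 1.001
```

Emit:
{"name": "send_rows", "arguments": {
  "motion": "-0.5 -0.4 0 -0.4 0.5 0 0;0 0 0 0 0 0 0"
}}

```text
t: 4.7
eef_pos: [0.5804, 0.3914, 0.1075]
tool_rot: [0.001, 0.602, 0.798, 0.003]
contact_force: [0.3, -0.5, 0.4]
gripper_width: 1.0
```

```bash
python3 st.py
```

```text
t 4.7 pos [0.5804 0.3914 0.1075] ytool deg 15.97 zt [ 0.006  0.004 -1.   ] q [-0.28  0.68 -0.61  1.55  0.43  1.04 -0.72] F [ 0.35 -0.49  0.38] w 1.0
```

Emit:
{"name": "send_rows", "arguments": {
  "motion": "0 0 0 0 0 0 0"
}}

```text
t: 4.78
eef_pos: [0.5808, 0.3915, 0.1087]
tool_rot: [0.002, 0.602, 0.798, 0.004]
contact_force: [0.0, -0.4, 0.2]
gripper_width: 0.997
```

```bash
python3 st.py; python3 - <<'E'
from station import *
for i in range(4): read_camera("top"); o=get_obs(); print(o["t"],o["eef_pos"])
E
```

```text
t 4.78 pos [0.5808 0.3915 0.1087] ytool deg 15.95 zt [ 0.007  0.005 -1.   ] q [-0.28  0.68 -0.61  1.55  0.43  1.04 -0.72] F [ 0.02 -0.41  0.18] w 0.997
4.8333 [0.58071128 0.39164874 0.10870831]
4.8833 [0.58053207 0.39164905 0.10831318]
4.9333 [0.5803237  0.39160837 0.10790211]
4.9833 [0.58022669 0.39156291 0.10764799]
```

Emit:
{"name": "send_rows", "arguments": {
  "motion": "-0.1 0 -1 -0.2 0.3 0.3 0;-0.1 0 -1.5 0 0 0 0;0 0 -1.5 0 0 0 0;0 0 -1.5 0 0 0 0;0 0 -1 0 0 0 0;0 0 -0.7 0 0 0 0;0 0 -0.4 0 0 0 0;0 0 0 0 0 0 0"
}}

```text
t: 5.65
eef_pos: [0.5747, 0.3902, 0.0191]
tool_rot: [-0.001, 0.599, 0.801, -0.003]
contact_force: [0.4, 0.1, 0.4]
gripper_width: 0.995
```

```bash
python3 st.py
```

```text
t 5.65 pos [0.5747 0.3902 0.0191] ytool deg 16.42 zt [-0.006 -0.003 -1.   ] q [-0.31  0.78 -0.56  1.59  0.49  0.92 -0.76] F [0.44 0.1  0.37] w 0.995
```

Emit:
{"name": "send_rows", "arguments": {
  "motion": "0.3 0.2 -0.7 0 -0.2 0 0;0 0 -0.4 0 0 0 0;0 0 -0.1 0 0 0 0;0 0 0 0 0 0 0"
}}

```text
t: 5.98
eef_pos: [0.5787, 0.3931, 0.0066]
tool_rot: [0.0, 0.599, 0.801, -0.001]
contact_force: [-0.4, 0.1, 0.8]
gripper_width: 1.003
```

```bash
python3 st.py; python3 - <<'E'
from h import *
s=read_camera("scene")
cv2.imwrite("pics/g2.png",cv2.resize(s[220:310,350:460],None,fx=6,fy=6,interpolation=cv2.INTER_CUBIC)[:,:,::-1])
E
python3 st.py
```

```text
t 5.98 pos [0.5787 0.3931 0.0066] ytool deg 16.42 zt [-0.001 -0.002 -1.   ] q [-0.32  0.8  -0.56  1.59  0.5   0.9  -0.77] F [-0.44  0.07  0.78] w 1.003
t 6.03 pos [0.5788 0.3932 0.0068] ytool deg 16.41 zt [-0.    -0.002 -1.   ] q [-0.32  0.8  -0.56  1.59  0.5   0.9  -0.77] F [-0.02 -0.33 -0.33] w 0.998
```

View pics/g2.png

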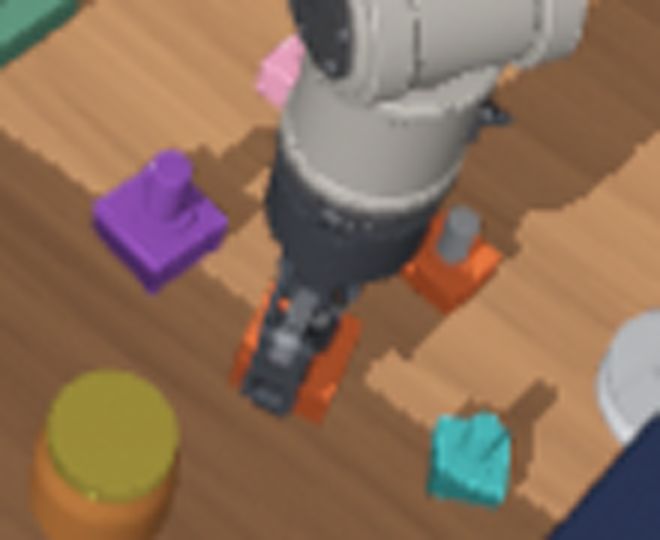

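The front finger stands centred on the foot's near face, and no contact is felt. Closing.

Emit:
{"name": "send_rows", "arguments": {
  "motion": "0 0 0 0 0 0 1;0 0 0 0 0 0 1;0 0 0 0 0 0 1;0 0 0 0 0 0 1;0 0 0 0 0 0 1;0 0 0 0 0 0 1;0 0 0 0 0 0 1;0 0 0 0 0 0 1",
  "newtons": 60
}}

```text
t: 6.7
eef_pos: [0.5793, 0.3938, 0.0088]
tool_rot: [0.001, 0.599, 0.801, 0.0]
contact_force: [-0.3, -0.1, 0.1]
gripper_width: 0.241
```

```bash
python3 st.py
```

```text
t 6.7 pos [0.5793 0.3938 0.0088] ytool deg 16.41 zt [ 0.002 -0.    -1.   ] q [-0.32  0.79 -0.56  1.59  0.5   0.9  -0.77] F [-0.29 -0.07  0.13] w 0.241
```

```bash
python3 - <<'E'
from h import *
s=read_camera("scene")
cv2.imwrite("pics/g3.png",cv2.resize(s[220:310,350:460],None,fx=6,fy=6,interpolation=cv2.INTER_CUBIC)[:,:,::-1])
E
python3 st.py
```

```text
t 6.75 pos [0.5793 0.3938 0.0088] ytool deg 16.41 zt [ 0.002 -0.001 -1.   ] q [-0.32  0.79 -0.56  1.59  0.5   0.9  -0.77] F [-0.73 -0.37 -0.52] w 0.24
```

View pics/g3.png

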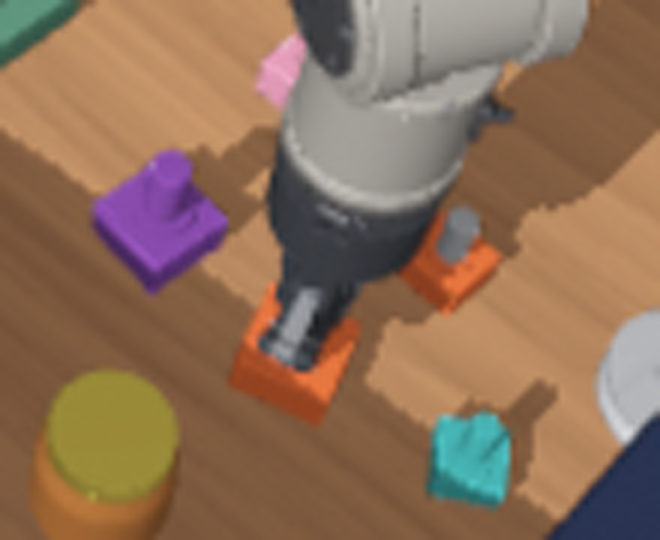

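```bash
python3 - <<'E'
from h import *
o=get_obs(); p=np.array(o["eef_pos"])
s=read_camera("scene"); x0,y0,f=350,220,6
a=cv2.resize(s[220:310,350:460],None,fx=f,fy=f,interpolation=cv2.INTER_CUBIC)[:,:,::-1].copy()
for dz,c in((0,(0,255,255)),(.0187,(255,0,255)),(.03,(255,255,0)),(.066,(0,255,0))):
    u=proj("scene",p+[0,0,dz])[0]; print(dz,u); q=((u+.5-[x0,y0])*f).astype(int); cv2.circle(a,tuple(map(int,q)),4,c,-1)
def dr(P,c):
    q=((proj("scene",P)+.5-[x0,y0])*f).astype(np.int32); cv2.polylines(a,[q],True,c,1)
th=np.radians(16.4);B=np.array([[-.025,-.025],[.025,-.025],[.025,.025],[-.025,.025]])
for z in(0,.03): dr(tf(np.c_[B,0*B[:,0]+z],p[0],p[1],th),(255,0,0))
dr(cyl(p[0],p[1],.011,.075,.075)[:40],(0,255,0))
cv2.imwrite("pics/g4.png",a)
E
```

```text
0 [399.57540629 279.34619686]
0.0187 [400.49389883 276.62768288]
0.03 [401.05966031 274.95328687]
0.066 [402.91837239 269.45299075]
```

View pics/g4.png

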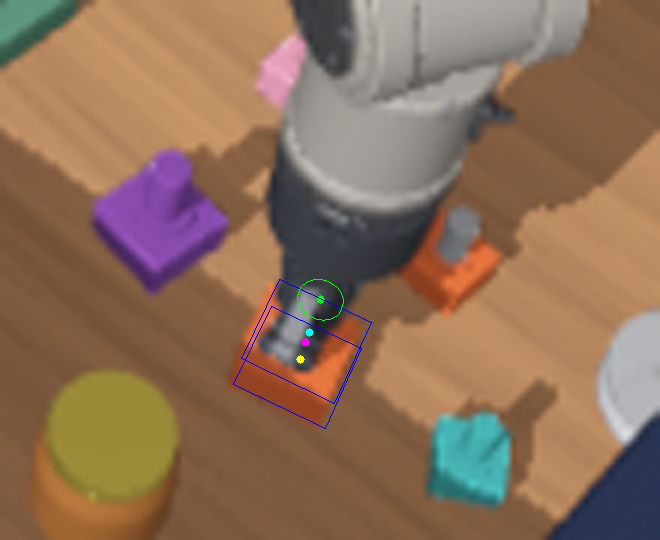

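```bash
python3 - <<'E'
from h import *
s=read_camera("scene")
cv2.imwrite("pics/g5.png",cv2.resize(s[258:298,380:425],None,fx=14,fy=14,interpolation=cv2.INTER_CUBIC)[:,:,::-1])
o=get_obs(); print(o["torque"],o["contact_force"])
E
```

```text
[ 0.01677046  0.02958488 -0.00720376] [-0.24882698 -0.14598334 -0.36695042]
```

View pics/g5.png

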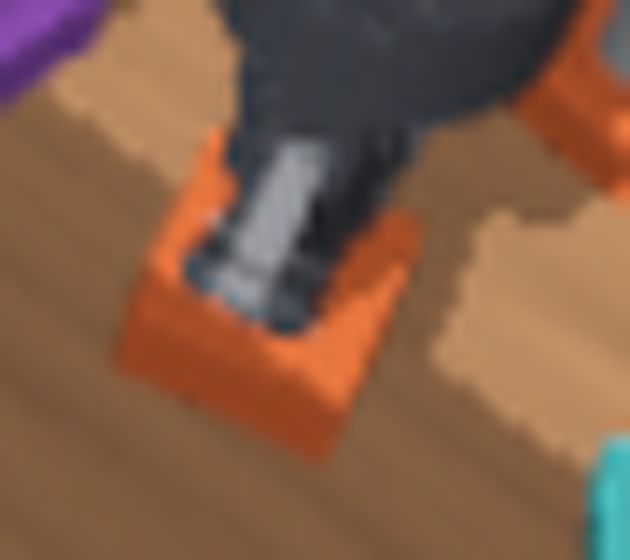

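```bash
python3 - <<'E'
from h import *
u=np.array([np.cos(np.radians(16.4)),np.sin(np.radians(16.4)),0]); v=np.array([-u[1],u[0],0])
for z in(.007,.02,.03,.04):
    for d in(.0425,.05,.057):
        P=np.array([.5788,.3932,0])+u*d; P[2]=z
        q=(np.vstack([proj("scene",P-v*.011),proj("scene",P+v*.011)])+.5-[350,220])*6
        print(z,d,np.round(q).tolist())
print("closed")
for z in(.009,.02,.03,.04):
    for d in(.011,.025):
        P=np.array([.5793,.3938,0])+u*d; P[2]=z
        print(z,d,np.round((np.vstack([proj("scene",P-v*.011),proj("scene",P+v*.011)])+.5-[380,258])*14).tolist())
E
```

```text
0.007 0.0425 [[247.0, 418.0], [288.0, 438.0]]
0.007 0.05 [[241.0, 430.0], [282.0, 450.0]]
0.007 0.057 [[236.0, 442.0], [277.0, 462.0]]
0.02 0.0425 [[250.0, 407.0], [292.0, 427.0]]
0.02 0.05 [[245.0, 419.0], [286.0, 439.0]]
0.02 0.057 [[239.0, 431.0], [280.0, 451.0]]
0.03 0.0425 [[253.0, 398.0], [295.0, 418.0]]
0.03 0.05 [[247.0, 411.0], [289.0, 431.0]]
0.03 0.057 [[242.0, 423.0], [283.0, 443.0]]
0.04 0.0425 [[256.0, 390.0], [298.0, 410.0]]
0.04 0.05 [[250.0, 402.0], [292.0, 422.0]]
0.04 0.057 [[244.0, 414.0], [286.0, 434.0]]
closed
0.009 0.011 [[215.0, 324.0], [309.0, 369.0]]
0.009 0.025 [[190.0, 376.0], [285.0, 422.0]]
0.02 0.011 [[222.0, 302.0], [317.0, 347.0]]
0.02 0.025 [[197.0, 354.0], [292.0, 400.0]]
0.03 0.011 [[228.0, 281.0], [324.0, 327.0]]
0.03 0.025 [[203.0, 334.0], [299.0, 380.0]]
0.04 0.011 [[235.0, 261.0], [331.0, 306.0]]
0.04 0.025 [[210.0, 314.0], [307.0, 360.0]]
```

The near fingertip stands above the foot's top face (crop pixel ~(250,310)), holding the stub. So the fingers really sit about 2 cm higher than the reported TCP z. A gentle touch on the foot's top should measure this.

Emit:
{"name": "send_rows", "arguments": {
  "motion": "0 0 0 0 0 0 0.68;0 0 0 0 0 0 0.68;0 0 0 0 0 0 0.68;0 0 -0.15 0 0 0 0.68;0 0 -0.15 0 0 0 0.68"
}}

```text
t: 7.27
eef_pos: [0.5801, 0.3941, 0.0062]
tool_rot: [0.001, 0.599, 0.801, 0.001]
contact_force: [-0.3, 0.6, 0.0]
gripper_width: 0.322
```

```bash
python3 st.py
```

```text
t 7.27 pos [0.5801 0.3941 0.0062] ytool deg 16.39 zt [ 0.003  0.    -1.   ] q [-0.32  0.8  -0.55  1.59  0.5   0.9  -0.77] F [-0.3   0.64  0.02] w 0.322
```

Emit:
{"name": "send_rows", "arguments": {
  "motion": "0 0 -0.2 0 0 0 0.68;0 0 -0.2 0 0 0 0.68;0 0 -0.2 0 0 0 0.68"
}}

```text
t: 7.52
eef_pos: [0.5804, 0.3942, 0.0022]
tool_rot: [0.002, 0.599, 0.801, 0.001]
contact_force: [-7.5, -7.7, 30.0]
gripper_width: 0.32
```

```bash
python3 st.py
```

```text
t 7.52 pos [0.5804 0.3942 0.0022] ytool deg 16.36 zt [ 0.003 -0.001 -1.   ] q [-0.32  0.8  -0.55  1.59  0.51  0.89 -0.78] F [-7.55 -7.73 30.04] w 0.32
```

Emit:
{"name": "send_rows", "arguments": {
  "motion": "0 0 0.4 0 0 0 0.68;0 0 0.2 0 0 0 0;0 0 0 0 0 0 0;0 0 0 0 0 0 0;0 0 0 0 0 0 0;0 0 0 0 0 0 0;0 0 0 0 0 0 0;0 0 -0.2 0 0 0 0;0 0 -0.2 0 0 0 0"
}}

```text
t: 8.27
eef_pos: [0.5802, 0.394, 0.0036]
tool_rot: [0.002, 0.599, 0.801, 0.001]
contact_force: [0.5, 0.1, 0.2]
gripper_width: 1.002
```

```bash
python3 st.py
```

```text
t 8.27 pos [0.5802 0.394  0.0036] ytool deg 16.36 zt [ 0.003 -0.001 -1.   ] q [-0.32  0.8  -0.55  1.59  0.51  0.9  -0.77] F [0.54 0.1  0.16] w 1.002
```

Emit:
{"name": "send_rows", "arguments": {
  "motion": "0 0 -0.15 0 0 0 0;0 0 -0.15 0 0 0 0;0 0 -0.1 0 0 0 0"
}}

```text
t: 8.52
eef_pos: [0.5799, 0.3937, -0.0017]
tool_rot: [0.001, 0.599, 0.801, 0.0]
contact_force: [-0.4, 0.2, -0.0]
gripper_width: 0.997
```

```bash
python3 st.py; python3 - <<'E'
from h import *
s=read_camera("scene")
cv2.imwrite("pics/g6.png",cv2.resize(s[240:300,370:440],None,fx=9,fy=9,interpolation=cv2.INTER_CUBIC)[:,:,::-1])
E
```

```text
t 8.52 pos [ 0.5799  0.3937 -0.0017] ytool deg 16.36 zt [ 0.002 -0.002 -1.   ] q [-0.32  0.81 -0.55  1.59  0.51  0.89 -0.78] F [-0.43  0.21 -0.03] w 0.997
```

View pics/g6.png

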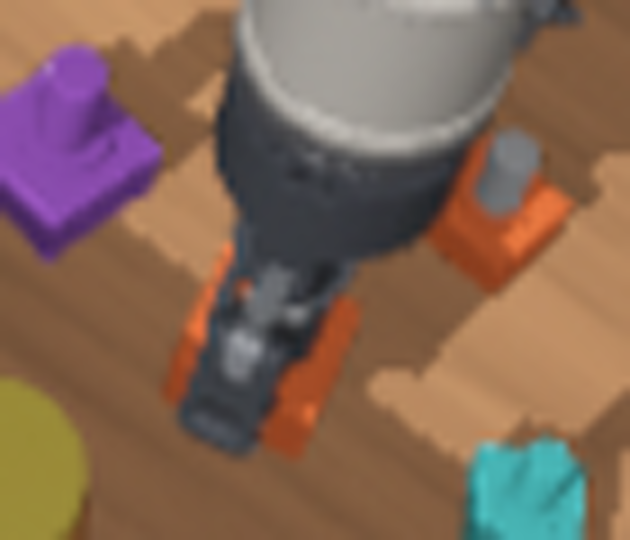

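No body contact at −0.0017, so that contact was the fingertips on the foot's top. Real tip z is about reading + 28 mm. Going lower to grip the foot's sides.

Emit:
{"name": "send_rows", "arguments": {
  "motion": "-0.1 0 -0.4 0 -0.1 0 0;0 0 -0.4 0 0 0 0;0 0 -0.3 0 0 0 0;0 0 -0.2 0 0 0 0;0 0 0 0 0 0 0"
}}

```text
t: 8.98
eef_pos: [0.5784, 0.3935, -0.0166]
tool_rot: [0.002, 0.599, 0.801, 0.0]
contact_force: [0.1, -0.9, -0.4]
gripper_width: 1.001
```

```bash
python3 st.py
```

```text
t 8.98 pos [ 0.5784  0.3935 -0.0166] ytool deg 16.37 zt [ 0.004 -0.002 -1.   ] q [-0.33  0.82 -0.54  1.6   0.52  0.87 -0.79] F [ 0.09 -0.94 -0.42] w 1.001
```

Emit:
{"name": "send_rows", "arguments": {
  "motion": "0 0 -0.1 0 0.2 0 0;0 0 -0.1 0 0 0 0;0 0 0 0 0 0 0"
}}

```text
t: 9.23
eef_pos: [0.5784, 0.3936, -0.019]
tool_rot: [0.0, 0.599, 0.801, -0.001]
contact_force: [-0.6, 0.6, 0.2]
gripper_width: 0.998
```

```bash
python3 st.py
```

```text
t 9.23 pos [ 0.5784  0.3936 -0.019 ] ytool deg 16.37 zt [-0.    -0.002 -1.   ] q [-0.33  0.83 -0.54  1.6   0.52  0.87 -0.79] F [-0.57  0.65  0.19] w 0.998
```

Emit:
{"name": "send_rows", "arguments": {
  "motion": "0 0 0 0 0 0 1;0 0 0 0 0 0 1;0 0 0 0 0 0 1;0 0 0 0 0 0 1;0 0 0 0 0 0 1;0 0 0 0 0 0 1",
  "newtons": 60
}}

```text
t: 9.73
eef_pos: [0.579, 0.394, -0.0183]
tool_rot: [0.001, 0.599, 0.801, -0.0]
contact_force: [0.1, 0.5, 0.2]
gripper_width: 0.569
```

```bash
python3 st.py; python3 - <<'E'
from h import *
s=read_camera("scene")
cv2.imwrite("pics/g7.png",cv2.resize(s[240:300,370:440],None,fx=9,fy=9,interpolation=cv2.INTER_CUBIC)[:,:,::-1])
E
```

```text
t 9.73 pos [ 0.579   0.394  -0.0183] ytool deg 16.36 zt [ 0.001 -0.001 -1.   ] q [-0.33  0.83 -0.54  1.6   0.52  0.87 -0.79] F [0.11 0.51 0.25] w 0.569
```

View pics/g7.png

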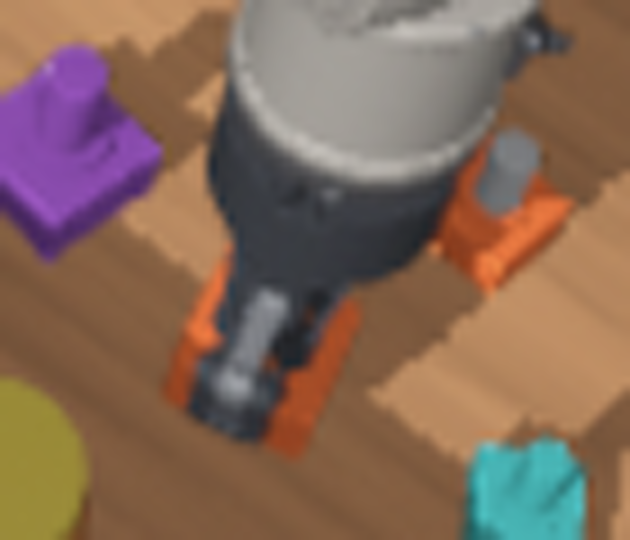

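The foot is held at width 0.569 (about 50 mm). Lifting it.

Emit:
{"name": "send_rows", "arguments": {
  "motion": "0 0 0.8 0 0 0 1;0 0 1.5 0 0 0 1;0 0 2 0 0 0 1;0 0 2 0 0 0 1;0 0 2 0 0 0 1;0 0 2 0 0 0 1;0 0 1.5 0 0 0 1;0 0 0.5 0 0 0 1;0 0 0 0 0 0 1"
}}

```text
t: 10.53
eef_pos: [0.5732, 0.3889, 0.1112]
tool_rot: [-0.001, 0.599, 0.801, -0.006]
contact_force: [-0.8, 0.9, -5.3]
gripper_width: 0.569
```

```bash
python3 st.py
```

```text
t 10.53 pos [0.5732 0.3889 0.1112] ytool deg 16.45 zt [-0.009 -0.009 -1.   ] q [-0.29  0.68 -0.61  1.54  0.42  1.07 -0.71] F [-0.76  0.9  -5.33] w 0.569
```

Emit:
{"name": "send_rows", "arguments": {
  "motion": "-0.2 -1.5 0 0.3 -0.3 -1.5 1;-0.2 -2.5 0 0.2 -0.2 -2 1;-0.2 -2.8 0 0 0 -2.2 1;-0.2 -2.8 0 0 0 -2.2 1;-0.2 -2.8 0 0 0 -2.2 1;-0.2 -2.8 0 0 0 -2.2 1;-0.2 -2.8 0 0 0 -2.2 1;-0.2 -2.8 0 0 0 -2.2 1;-0.2 -2.8 0 0 0 -2 1;-0.2 -2.3 0 0 0 -1.5 1;0 -1.2 0 0 0 -1 1;0 -0.5 0 0 0 0 1;0 0 0 0 0 0 1;0 0 0 0 0 0 1"
}}

```text
t: 11.7
eef_pos: [0.5386, 0.1007, 0.1023]
tool_rot: [-0.005, 0.74, 0.673, -0.006]
contact_force: [0.3, 0.6, -4.2]
gripper_width: 0.568
```

```bash
python3 st.py
```

```text
t 11.7 pos [0.5386 0.1007 0.1023] ytool deg -5.43 zt [-0.017 -0.001 -1.   ] q [ 0.14  0.46 -0.55  1.91  0.3   0.87 -0.66] F [ 0.33  0.64 -4.19] w 0.568
```

Emit:
{"name": "send_rows", "arguments": {
  "motion": "0.5 -0.7 0 0 -0.5 -0.5 1;0.4 -0.5 0 0 -0.4 -0.3 1;0.2 -0.3 0 0 0 0 1;0 0 0 0 0 0 1;0 0 0 0 0 0 1"
}}

```text
t: 12.12
eef_pos: [0.5515, 0.0912, 0.1026]
tool_rot: [-0.001, 0.742, 0.671, 0.002]
contact_force: [-0.1, -0.1, -4.7]
gripper_width: 0.57
```

```bash
python3 st.py;  python3 - <<'E'
from h import *
s=read_camera("scene")
cv2.imwrite("pics/p1.png",cv2.resize(s[100:250,255:405],None,fx=4,fy=4,interpolation=cv2.INTER_CUBIC)[:,:,::-1])
t=read_camera("top")
cv2.imwrite("pics/p2.png",cv2.resize(t[170:270,285:445],None,fx=4,fy=4,interpolation=cv2.INTER_CUBIC)[:,:,::-1])
E
```

```text
t 12.12 pos [0.5515 0.0912 0.1026] ytool deg -5.76 zt [ 0.002  0.004 -1.   ] q [ 0.15  0.46 -0.54  1.9   0.3   0.86 -0.64] F [-0.15 -0.14 -4.68] w 0.57
```

View pics/p1.png

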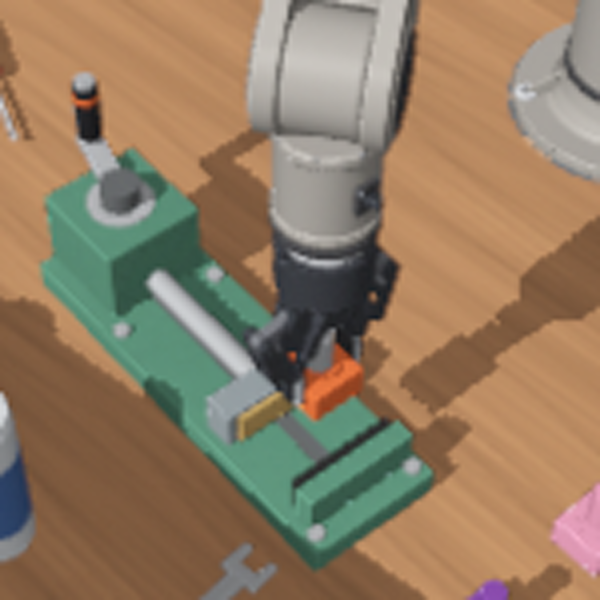

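View pics/p2.png

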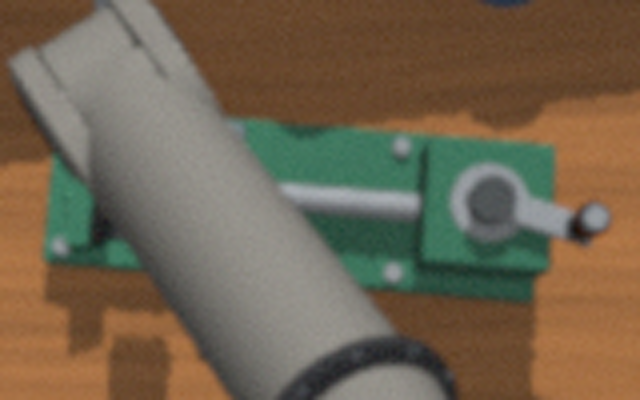

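Emit:
{"name": "send_rows", "arguments": {
  "motion": "-0.1 -0.5 0 -0.2 -0.1 -0.6 1;0 -0.2 -0.6 0 0 0 1;0 0 -1 0 0 0 1;0 0 -1 0 0 0 1;0 0 -0.6 0 0 0 1;0 0 -0.3 0 0 0 1;0 0 0 0 0 0 1"
}}

```text
t: 12.8
eef_pos: [0.549, 0.0837, 0.063]
tool_rot: [0.001, 0.745, 0.667, 0.001]
contact_force: [0.4, 0.6, -5.1]
gripper_width: 0.573
```

```bash
python3 st.py
```

```text
t 12.8 pos [0.549  0.0837 0.063 ] ytool deg -6.38 zt [ 0.002 -0.001 -1.   ] q [ 0.14  0.51 -0.51  1.94  0.35  0.78 -0.68] F [ 0.42  0.55 -5.07] w 0.573
```

```bash
cat > spw.py <<'E'
from h import *
import sys
def spw(x,y,z,yawdeg,fn,box=(290,140,390,240),f=6,n="scene"):
    s=read_camera(n); x0,y0,x1,y1=box
    a=cv2.resize(s[y0:y1,x0:x1],None,fx=f,fy=f,interpolation=cv2.INTER_CUBIC).copy()
    def dr(P,c,cl=True):
        q=(proj(n,P)+.5-[x0,y0])*f-.5; cv2.polylines(a,[np.round(q*16).astype(np.int32)],cl,c,1,cv2.LINE_AA,4)
    th=np.radians(yawdeg);B=np.array([[-.025,-.025],[.025,-.025],[.025,.025],[-.025,.025]])
    for zz in(0,.03): dr(tf(np.c_[B,0*B[:,0]+zz],x,y,th,z),(0,0,255))
    dr(cyl(x,y,.011,z+.075,z+.075)[:40],(0,0,255)); dr(cyl(x,y,.011,z+.03,z+.03)[:40],(0,0,255))
    p=[.537,-.0335,-.111]
    dr(tf(np.array([[-.05,.15,.03],[-.05,.15,.07],[.05,.15,.07],[.05,.15,.03]]),*p),(255,0,0))
    cv2.imwrite(fn,a[:,:,::-1])
E
python3 -c "
from spw import *
spw(.549,.0837,.081,-6.38,'pics/p3.png')"
```

```text
(no output)
```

View pics/p3.png

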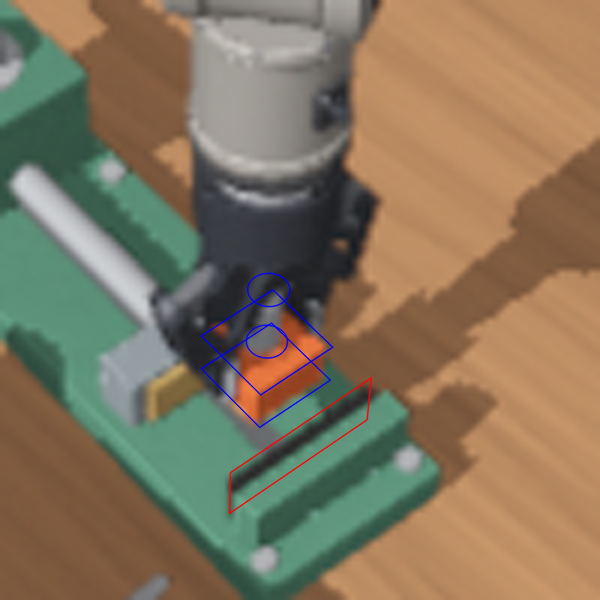

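The overlay matches the held foot within ~2 mm and it is parallel to the cheek. Lowering to the bed.

Emit:
{"name": "send_rows", "arguments": {
  "motion": "0.1 0.1 -0.6 0 0 0 1;0 0 -1 0 0 0 1;0 0 -1 0 0 0 1;0 0 -0.6 0 0 0 1;0 0 -0.4 0 0 0 1;0 0 -0.2 0 0 0 1;0 0 0 0 0 0 1"
}}

```text
t: 13.43
eef_pos: [0.5507, 0.0854, 0.0212]
tool_rot: [0.001, 0.745, 0.667, 0.001]
contact_force: [-0.1, 0.8, -4.2]
gripper_width: 0.569
```

```bash
python3 st.py
```

```text
t 13.43 pos [0.5507 0.0854 0.0212] ytool deg -6.36 zt [ 0.003 -0.    -1.   ] q [ 0.11  0.57 -0.48  1.95  0.4   0.71 -0.72] F [-0.07  0.85 -4.15] w 0.569
```

Emit:
{"name": "send_rows", "arguments": {
  "motion": "0 0 -0.3 0 0 0 1;0 0 -0.2 0 0 0 1;0 0 -0.2 0 0 0 1;0 0 -0.1 0 0 0 1"
}}

```text
t: 13.77
eef_pos: [0.5514, 0.0856, 0.0132]
tool_rot: [0.001, 0.745, 0.667, 0.002]
contact_force: [0.6, 0.3, -5.2]
gripper_width: 0.572
```

```bash
python3 st.py
```

```text
t 13.77 pos [0.5514 0.0856 0.0132] ytool deg -6.37 zt [ 0.005  0.    -1.   ] q [ 0.1   0.58 -0.47  1.96  0.41  0.69 -0.73] F [ 0.62  0.33 -5.17] w 0.572
```

Emit:
{"name": "send_rows", "arguments": {
  "motion": "0 0 -0.15 0 0.2 0 1;0 0 -0.1 0 0 0 1;0 0 0 0 0 0 1"
}}

```text
t: 14.02
eef_pos: [0.5517, 0.0857, 0.012]
tool_rot: [0.001, 0.745, 0.667, 0.0]
contact_force: [-0.2, 0.3, -4.5]
gripper_width: 0.568
```

```bash
python3 st.py
```

```text
t 14.02 pos [0.5517 0.0857 0.012 ] ytool deg -6.37 zt [ 0.001 -0.001 -1.   ] q [ 0.1   0.59 -0.47  1.95  0.41  0.69 -0.73] F [-0.19  0.26 -4.54] w 0.568
```

Emit:
{"name": "send_rows", "arguments": {
  "motion": "-0.1 0 -0.15 0 0 0 1;0 0 -0.15 0 0 0 1;0 0 -0.1 0 0 0 1"
}}

```text
t: 14.27
eef_pos: [0.5519, 0.0857, 0.0117]
tool_rot: [0.002, 0.745, 0.667, 0.0]
contact_force: [-3.1, -1.4, 4.6]
gripper_width: 0.567
```

```bash
python3 st.py
```

```text
t 14.27 pos [0.5519 0.0857 0.0117] ytool deg -6.4 zt [ 0.003 -0.002 -1.   ] q [ 0.1   0.59 -0.47  1.95  0.41  0.69 -0.74] F [-3.07 -1.35  4.56] w 0.567
```

Touchdown at 0.0117 (about +9 N). Releasing.

Emit:
{"name": "send_rows", "arguments": {
  "motion": "0 0 0 0 0 0 0;0 0 0 0 0 0 0;0 0 0 0 0 0 0;0 0 0 0 0 0 0;0 0 0 0 0 0 0"
}}

```text
t: 14.68
eef_pos: [0.5549, 0.0868, 0.0136]
tool_rot: [0.003, 0.745, 0.667, 0.003]
contact_force: [0.1, -0.5, -0.3]
gripper_width: 1.0
```

```bash
python3 st.py
```

```text
t 14.68 pos [0.5549 0.0868 0.0136] ytool deg -6.4 zt [ 0.01  -0.001 -1.   ] q [ 0.09  0.59 -0.47  1.95  0.41  0.69 -0.73] F [ 0.14 -0.46 -0.28] w 1.0
```

Emit:
{"name": "send_rows", "arguments": {
  "motion": "0 0 0.5 0 0 0 0;0 0 1.5 0 0 0 0;0 0 2.5 0 0 0 0;0 0 3 0 0 0 0;0 0 3 0 0 0 0;0 0 3 0 0 0 0;0 0 3 0 0 0 0;0 -1 2 0 0 0 0;0 -2 1 0 0 0 0;0 -2 1 0 0 0 0"
}}

```text
t: 15.52
eef_pos: [0.5503, 0.0414, 0.2283]
tool_rot: [0.001, 0.742, 0.671, 0.003]
contact_force: [1.0, -1.2, 0.2]
gripper_width: 0.999
```

```bash
python3 st.py; python3 -c "
from spw import *
spw(.5502,.0848,.03,-6.4,'pics/p4.png',f=8)
spw(.5502,.0848,.03,-6.4,'pics/p5.png',(290,190,370,250),9,'top')"
```

```text
t 15.52 pos [0.5503 0.0414 0.2283] ytool deg -5.76 zt [ 0.005  0.003 -1.   ] q [ 0.28  0.3  -0.57  1.8   0.18  1.09 -0.45] F [ 0.99 -1.24  0.18] w 0.999
```

View pics/p4.png

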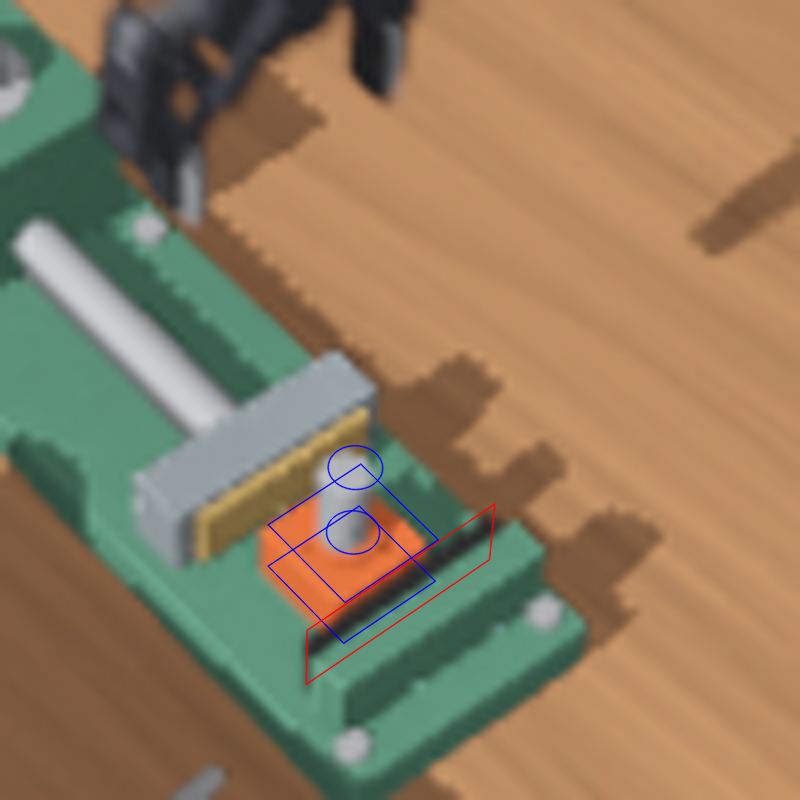

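View pics/p5.png

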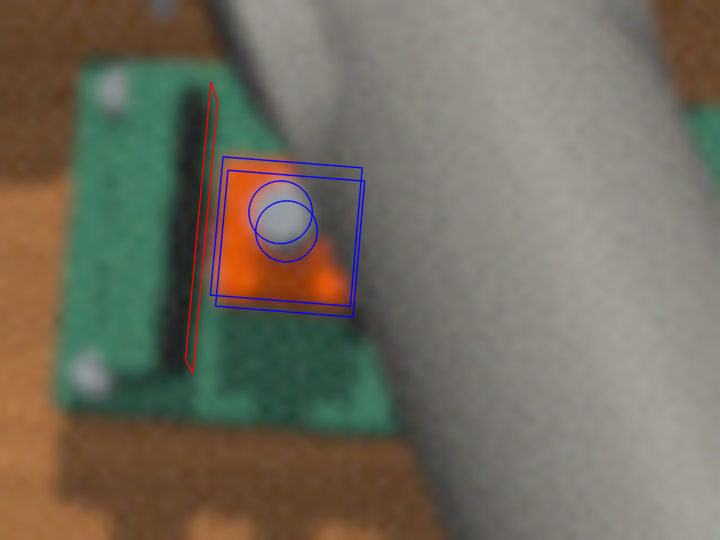

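The spindle stands square between the jaws with clearance on both sides. Next I'll locate the sleeve from the initial pictures.

```bash
python3 - <<'E'
from h import *
t=cv2.imread("pics/top0.png"); s=cv2.imread("pics/scene0.png")
a=cv2.resize(t[205:240,395:445],None,fx=10,fy=10,interpolation=cv2.INTER_CUBIC)
b=cv2.resize(s[112:162,262:297],None,fx=8,fy=8,interpolation=cv2.INTER_CUBIC)
c=np.zeros((400,790,3),np.uint8); c[:350,:500]=a; c[:400,505:785]=b; cv2.imwrite("pics/k1.png",c)
E
```

```text
(no output)
```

View pics/k1.png

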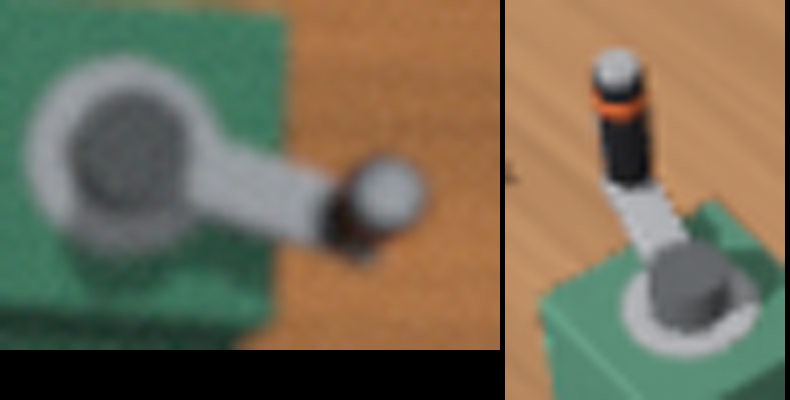

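```bash
python3 - <<'E'
from h import *
for nm,a,b in(("hubtop",(284.7,145.1),(407.55,219.75)),("slvtop",(275.8,120.1),(433.35,223.75)),("slvbot",(277.2,134.1),(429.1,227.6))):
    x,f=tri(np.array(a),np.array(b)); print(nm,np.round(x,4),np.round(f,1))
print("hub@.134 top",atz("top",(407.55,219.75),.134),atz("scene",(284.7,145.1),.134))
ax=tf(np.array([[0,-.15,.13]]),.537,-.0335,-.111)[0]; print("axis from clamp",ax)
for ph in(1.7,1.8,1.85,1.9,2.0):
    d=tf(np.array([[.07*np.cos(ph),-.07*np.sin(ph),0]]),0,0,-.111)[0]
    P=ax+d; print(ph,np.round(P,4),np.round(proj("top",[P[0],P[1],.195]),1),np.round(proj("scene",[P[0],P[1],.195]),1),np.round(proj("scene",[P[0],P[1],.13]),1))
E
```

```text
hubtop [ 0.5184 -0.1818  0.1301] [ 0.6  0.1  0.4 -0.4]
slvtop [ 0.4958 -0.2477  0.1894] [ 0.3  0.1  0.2 -0.2]
slvbot [ 0.4942 -0.2481  0.1201] [ 0.9  0.2  0.6 -0.6]
hub@.134 top [ 0.516857  -0.1801074  0.134    ] [ 0.52184916 -0.18061706  0.134     ]
axis from clamp [ 0.52038417 -0.18257687  0.13      ]
1.7 [ 0.5037 -0.2506  0.13  ] [[434.7 220.6]] [[273.7 119.7]] [[275.4 133.3]]
1.8 [ 0.497  -0.2486  0.13  ] [[434.2 222.9]] [[275.6 119. ]] [[277.2 132.6]]
1.85 [ 0.4938 -0.2473  0.13  ] [[433.8 224. ]] [[276.5 118.7]] [[278.1 132.3]]
1.9 [ 0.4906 -0.2459  0.13  ] [[433.4 225.1]] [[277.5 118.5]] [[279.1 132.1]]
2.0 [ 0.4844 -0.2426  0.13  ] [[432.4 227.3]] [[279.5 118. ]] [[281.  131.6]]
```

Emit:
{"name": "send_rows", "arguments": {
  "motion": "-0.3 -1.5 0 0 0 0 0;-0.5 -2.5 0 0 0 0 0;-0.5 -2.7 0 0 0 0 0;-0.5 -2.7 0 0 0 0 0;-0.5 -2.7 0 0 0 0 0;-0.5 -2.7 0 0 0 0 0;-0.5 -2.7 0 0 0 0 0;-0.5 -2.7 0 0 0 0 0;-0.5 -2.7 0 0 0 0 0;-0.5 -2 0 0 0 0 0;-0.3 -1.2 0 0 0 0 0;0 -0.5 0 0 0 0 0;0 0 0 0 0 0 0;0 0 0 0 0 0 0"
}}

```text
t: 16.78
eef_pos: [0.4941, -0.2263, 0.2241]
tool_rot: [-0.004, 0.74, 0.673, 0.004]
contact_force: [0.3, -0.0, -0.4]
gripper_width: 0.999
```

```bash
python3 st.py
```

```text
t 16.78 pos [ 0.4941 -0.2263  0.2241] ytool deg -5.47 zt [ 0.001  0.011 -1.   ] q [ 0.69  0.28 -0.44  1.82  0.12  1.07  0.11] F [ 0.32 -0.03 -0.43] w 0.999
```

Emit:
{"name": "send_rows", "arguments": {
  "motion": "0.1 -1 0 -0.4 0 -0.5 0;0 -0.8 0 -0.2 0 0 0;0 -0.3 0 0 0 0 0;0 0 0 0 0 0 0;0 0 0 0 0 0 0"
}}

```text
t: 17.2
eef_pos: [0.4971, -0.2444, 0.2239]
tool_rot: [-0.0, 0.741, 0.672, 0.001]
contact_force: [-0.6, -0.7, -0.1]
gripper_width: 1.003
```

```bash
python3 st.py
```

```text
t 17.2 pos [ 0.4971 -0.2444  0.2239] ytool deg -5.6 zt [ 0.001  0.001 -1.   ] q [ 0.7   0.29 -0.43  1.8   0.13  1.08  0.12] F [-0.56 -0.72 -0.13] w 1.003
```

Emit:
{"name": "send_rows", "arguments": {
  "motion": "-0.1 -0.3 -0.7 0 0 0 0;0 0 -1.2 0 0 0 0;0 0 -1.2 0 0 0 0;0 0 -1 0 0 0 0;0 0 -0.5 0 0 0 0;0 0 0 0 0 0 0;0 0 0 0 0 0 0"
}}

```text
t: 17.78
eef_pos: [0.4952, -0.2461, 0.1721]
tool_rot: [-0.001, 0.74, 0.672, 0.001]
contact_force: [0.8, -0.5, -0.5]
gripper_width: 1.001
```

```bash
python3 st.py; python3 - <<'E'
from h import *
s=read_camera("scene"); t=read_camera("top")
a=cv2.resize(s[70:170,235:335],None,fx=4,fy=4,interpolation=cv2.INTER_CUBIC)
b=cv2.resize(t[180:280,380:480],None,fx=4,fy=4,interpolation=cv2.INTER_CUBIC)
cv2.imwrite("pics/k2.png",np.hstack([a,b])[:,:,::-1])
E
```

```text
t 17.78 pos [ 0.4952 -0.2461  0.1721] ytool deg -5.51 zt [-0.001  0.002 -1.   ] q [ 0.69  0.34 -0.42  1.86  0.16  0.97  0.1 ] F [ 0.79 -0.54 -0.48] w 1.001
```

View pics/k2.png

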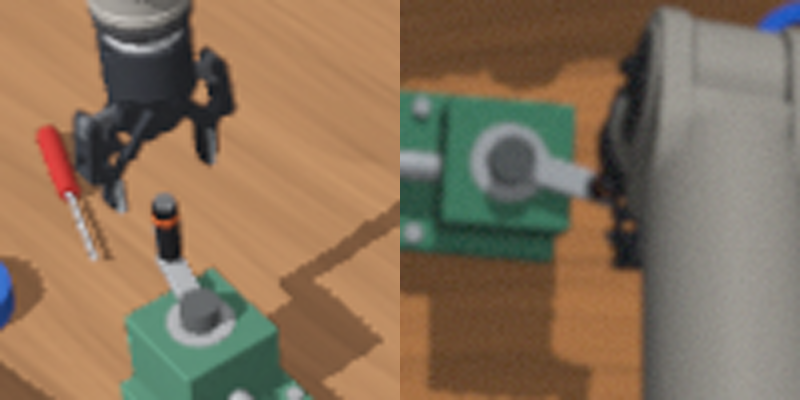

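The sleeve (crop ~(165,205)) lies midway between the open fingers (118 and 208). Descending.

Emit:
{"name": "send_rows", "arguments": {
  "motion": "0 -0.15 -0.7 0 0 0 0;0 0 -1.2 0 0 0 0;0 0 -1.2 0 0 0 0;0 0 -1 0 0 0 0;0 0 -0.7 0 0 0 0;0 0 -0.3 0 0 0 0;0 0 0 0 0 0 0;0 0 0 0 0 0 0"
}}

```text
t: 18.55
eef_pos: [0.4964, -0.2484, 0.1178]
tool_rot: [0.001, 0.74, 0.672, 0.001]
contact_force: [-0.1, -0.9, -0.3]
gripper_width: 0.995
```

```bash
python3 st.py
```

```text
t 18.55 pos [ 0.4964 -0.2484  0.1178] ytool deg -5.53 zt [ 0.003  0.001 -1.   ] q [ 0.68  0.41 -0.4   1.91  0.21  0.86  0.07] F [-0.14 -0.92 -0.26] w 0.995
```

Emit:
{"name": "send_rows", "arguments": {
  "motion": "0 0 -0.1 0 0 0 1;0 0 0 0 0 0 1;0 0 0 0 0 0 1;0 0 0 0 0 0 1;0 0 0 0 0 0 1;0 0 0 0 0 0 1;0 0 0 0 0 0 1;0 0 0 0 0 0 1;0 0 0 0 0 0 1",
  "newtons": 70
}}

```text
t: 19.3
eef_pos: [0.4969, -0.2489, 0.1186]
tool_rot: [0.002, 0.74, 0.672, 0.001]
contact_force: [-0.6, -0.2, -0.1]
gripper_width: 0.262
```

```bash
python3 st.py; python3 - <<'E'
from h import *
s=read_camera("scene"); t=read_camera("top")
a=cv2.resize(s[70:170,235:335],None,fx=4,fy=4,interpolation=cv2.INTER_CUBIC)
b=cv2.resize(t[180:280,380:480],None,fx=4,fy=4,interpolation=cv2.INTER_CUBIC)
cv2.imwrite("pics/k3.png",np.hstack([a,b])[:,:,::-1])
E
```

```text
t 19.3 pos [ 0.4969 -0.2489  0.1186] ytool deg -5.54 zt [ 0.005 -0.001 -1.   ] q [ 0.68  0.41 -0.4   1.91  0.21  0.86  0.07] F [-0.57 -0.16 -0.09] w 0.262
```

View pics/k3.png

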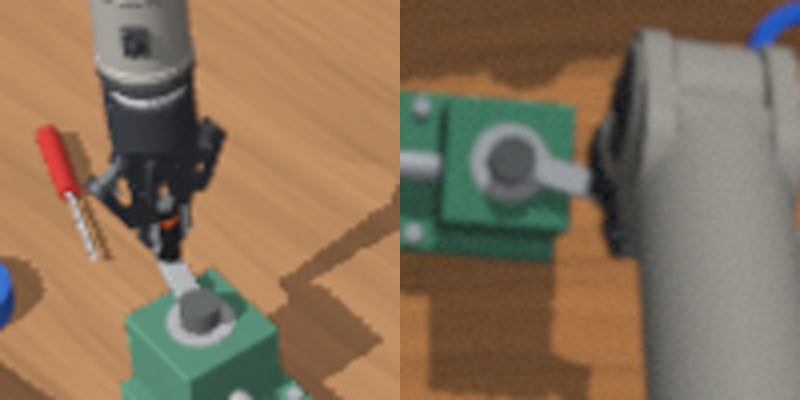

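The sleeve is gripped (0.262, about 24 mm). Now I'll plan the circle around the axis at roughly (0.520, −0.182), re-planning from the measured pose after each call.

```bash
cat > plan.py <<'E'
from station import *; import numpy as np, sys, json, os
from scipy.optimize import least_squares
cx,cy=map(float,sys.argv[1:3]); step=float(sys.argv[3]); n=int(sys.argv[4])
o=get_obs(); p=np.array(o["eef_pos"]); F=np.array(o["contact_force"])
L=json.load(open("log.json")) if os.path.exists("log.json") else []
L.append([*p[:2],*F.tolist(),o["t"]]); json.dump(L,open("log.json","w"))
psi=np.degrees(np.arctan2(p[1]-cy,p[0]-cx)); r=np.hypot(p[0]-cx,p[1]-cy)
e=np.array([np.cos(np.radians(psi)),np.sin(np.radians(psi))]); tg=np.array([e[1],-e[0]])
phi=np.radians(-6.4-psi)%(2*np.pi)
w,x,y,z=o["tool_rot"]
print("t",round(o["t"],2),"psi",round(psi,1),"r",round(r,4),"z",round(p[2],4),"phi",round(phi,3),"Fres(tang against)",round(-F[:2]@tg,2),"Frad",round(F[:2]@e,2),"Fz",round(F[2],2),"w",round(o["gripper_width"],3),"q",np.round(o["q"],2))
if len(L)>4:
    A=np.array(L)[:,:2]; s=least_squares(lambda v:np.hypot(A[:,0]-v[0],A[:,1]-v[1])-v[2],[cx,cy,.07]); print("circle",np.round(s.x,4),"res",np.round(np.abs(s.fun).max()*1e3,2),"mm")
a=np.radians(psi-step*np.arange(n+1)); P=np.c_[np.cos(a),np.sin(a)]*7.0
print("; ".join("%.1f %.1f"%tuple(d) for d in np.diff(P,axis=0)))
E
python3 plan.py .520 -.182 7 6
```

```text
t 19.4 psi -109.1 r 0.0708 z 0.1186 phi 1.792 Fres(tang against) -0.42 Frad 0.48 Fz -0.15 w 0.266 q [ 0.68  0.41 -0.4   1.91  0.21  0.86  0.07]
-0.8 0.3; -0.7 0.4; -0.7 0.5; -0.6 0.6; -0.5 0.7; -0.5 0.7
```

Emit:
{"name": "send_rows", "arguments": {
  "motion": "-0.8 0.3 0 0 0 0 1;-0.7 0.4 0 0 0 0 1;-0.7 0.5 0 0 0 0 1;-0.6 0.6 0 0 0 0 1;-0.5 0.7 0 0 0 0 1;-0.5 0.7 0 0 0 0 1"
}}

```text
t: 19.9
eef_pos: [0.4658, -0.2267, 0.1187]
tool_rot: [0.012, 0.742, 0.67, 0.004]
contact_force: [6.1, -4.6, -6.4]
gripper_width: 0.261
```

```bash
python3 plan.py .520 -.182 7 6; python3 st.py
```

```text
t 19.9 psi -140.5 r 0.0703 z 0.1187 phi 2.34 Fres(tang against) 7.44 Frad -1.79 Fz -6.42 w 0.261 q [ 0.68  0.34 -0.42  2.01  0.2   0.8   0.05]
-0.5 0.7; -0.4 0.7; -0.3 0.8; -0.2 0.8; -0.1 0.8; -0.0 0.9
t 19.9 pos [ 0.4658 -0.2267  0.1187] ytool deg -5.86 zt [ 0.023 -0.012 -1.   ] q [ 0.68  0.34 -0.42  2.01  0.2   0.8   0.05] F [ 6.12 -4.6  -6.42] w 0.261
```

Tangential friction is ~7.4 N and the radius is steady, so it's tracking well. Continuing.

Emit:
{"name": "send_rows", "arguments": {
  "motion": "-0.5 0.7 0 0.2 0.4 0 1;-0.4 0.8 0 0.2 0.4 0 1;-0.3 0.8 0 0.2 0.4 0 1;-0.2 0.9 0 0 0.2 0 1;-0.1 0.9 0 0 0.2 0 1;0 0.9 0 0 0.2 0 1;0.1 0.9 0 0 0 0 1;0.2 0.9 0 0 0 0 1"
}}

```text
t: 20.57
eef_pos: [0.4503, -0.177, 0.1186]
tool_rot: [0.006, 0.749, 0.663, -0.01]
contact_force: [-5.0, -7.6, 2.6]
gripper_width: 0.261
```

```bash
python3 plan.py .520 -.182 8 8; python3 st.py
```

```text
t 20.57 psi 175.9 r 0.0699 z 0.1186 phi 3.102 Fres(tang against) 7.92 Frad 4.42 Fz 2.64 w 0.261 q [ 0.6   0.31 -0.43  2.06  0.21  0.81 -0.08]
0.1 1.0; 0.3 0.9; 0.4 0.9; 0.5 0.8; 0.6 0.7; 0.7 0.7; 0.8 0.5; 0.9 0.4
t 20.57 pos [ 0.4503 -0.177   0.1186] ytool deg -6.95 zt [-0.006 -0.023 -1.   ] q [ 0.6   0.31 -0.43  2.06  0.21  0.81 -0.08] F [-4.98 -7.59  2.64] w 0.261
```

Emit:
{"name": "send_rows", "arguments": {
  "motion": "0.1 1 0 0.3 0 0.2 1;0.3 0.9 0 0.3 0 0.2 1;0.4 0.9 0 0.3 0 0.2 1;0.5 0.8 0 0.2 0 0.2 1;0.6 0.7 0 0.2 0 0.1 1;0.7 0.7 0 0 0 0 1;0.8 0.5 0 0 0 0 1;0.9 0.4 0 0 0 0 1"
}}

```text
t: 21.23
eef_pos: [0.476, -0.1286, 0.1186]
tool_rot: [-0.006, 0.749, 0.662, -0.017]
contact_force: [-14.7, 6.3, 12.6]
gripper_width: 0.261
```

```bash
python3 plan.py .520 -.182 8 8; python3 st.py
```

```text
t 21.23 psi 129.5 r 0.0692 z 0.1186 phi 3.911 Fres(tang against) 7.34 Frad 14.21 Fz 12.64 w 0.261 q [ 0.5   0.34 -0.45  2.02  0.21  0.86 -0.19]
0.8 0.6; 0.9 0.5; 0.9 0.3; 1.0 0.2; 1.0 0.1; 1.0 -0.1; 1.0 -0.2; 0.9 -0.3
t 21.23 pos [ 0.476  -0.1286  0.1186] ytool deg -7.05 zt [-0.034 -0.013 -0.999] q [ 0.5   0.34 -0.45  2.02  0.21  0.86 -0.19] F [-14.71   6.29  12.64] w 0.261
```

```bash
python3 plan.py .5195 -.182 6.5 8
```

```text
t 21.23 psi 129.2 r 0.0689 z 0.1186 phi 3.917 Fres(tang against) 7.42 Frad 14.17 Fz 12.64 w 0.261 q [ 0.5   0.34 -0.45  2.02  0.21  0.86 -0.19]
circle [ 0.5202 -0.1829  0.07  ] res 0.14 mm
0.6 0.5; 0.7 0.4; 0.7 0.3; 0.8 0.2; 0.8 0.1; 0.8 0.0; 0.8 -0.0; 0.8 -0.1
```

Emit:
{"name": "send_rows", "arguments": {
  "motion": "0.6 0.5 0 0 -0.4 0.1 1;0.7 0.4 0 0.2 -0.4 0.1 1;0.7 0.3 0 0.2 -0.4 0.1 1;0.8 0.3 0 0.2 -0.3 0.1 1;0.8 0.2 0 0 -0.2 0.1 1;0.8 0.1 0 0 -0.2 0 1"
}}

```text
t: 21.73
eef_pos: [0.5108, -0.1138, 0.1185]
tool_rot: [-0.002, 0.748, 0.664, -0.009]
contact_force: [-8.3, 0.4, 6.2]
gripper_width: 0.264
```

```bash
python3 plan.py .5202 -.1829 6 8; python3 st.py
```

```text
t 21.73 psi 97.8 r 0.0697 z 0.1185 phi 4.465 Fres(tang against) 8.13 Frad 1.52 Fz 6.2 w 0.264 q [ 0.46  0.38 -0.45  1.96  0.23  0.87 -0.23]
circle [ 0.5199 -0.1829  0.0698] res 0.19 mm
0.7 0.1; 0.7 -0.0; 0.7 -0.1; 0.7 -0.2; 0.7 -0.2; 0.7 -0.3; 0.6 -0.4; 0.6 -0.4
t 21.73 pos [ 0.5108 -0.1138  0.1185] ytool deg -6.77 zt [-0.017 -0.009 -1.   ] q [ 0.46  0.38 -0.45  1.96  0.23  0.87 -0.23] F [-8.26  0.4   6.2 ] w 0.264
```

Emit:
{"name": "send_rows", "arguments": {
  "motion": "0.7 0.1 0 0.1 -0.2 0 1;0.8 0 0 0.1 -0.2 0 1;0.8 -0.1 0 0.1 -0.2 0.1 1;0.8 -0.2 0 0 -0.2 0.1 1;0.7 -0.3 0 0 0 0 1;0.7 -0.3 0 0 0 0 1;0.7 -0.4 0 0 0 0 1;0.6 -0.5 0 0 0 0 1"
}}

```text
t: 22.4
eef_pos: [0.5574, -0.1242, 0.1185]
tool_rot: [-0.009, 0.745, 0.667, -0.009]
contact_force: [-6.6, 5.4, 1.3]
gripper_width: 0.264
```

```bash
python3 plan.py .5199 -.1829 6 8; python3 st.py
```

```text
t 22.4 psi 57.4 r 0.0697 z 0.1185 phi 5.169 Fres(tang against) 8.47 Frad 1.03 Fz 1.3 w 0.264 q [ 0.45  0.45 -0.44  1.84  0.24  0.92 -0.21]
circle [ 0.5198 -0.1829  0.0698] res 0.2 mm
0.6 -0.4; 0.5 -0.5; 0.5 -0.5; 0.4 -0.6; 0.4 -0.6; 0.3 -0.7; 0.2 -0.7; 0.2 -0.7
t 22.4 pos [ 0.5574 -0.1242  0.1185] ytool deg -6.33 zt [-0.025  0.001 -1.   ] q [ 0.45  0.45 -0.44  1.84  0.24  0.92 -0.21] F [-6.58  5.43  1.3 ] w 0.264
```

Emit:
{"name": "send_rows", "arguments": {
  "motion": "0.6 -0.5 0 0 -0.3 0 1;0.6 -0.5 0 0 -0.3 0 1;0.5 -0.6 0 0 -0.3 0 1;0.5 -0.6 0 -0.1 -0.2 0 1;0.4 -0.7 0 -0.1 -0.1 0 1;0.3 -0.7 0 -0.1 0 0 1;0.3 -0.7 0 0 0 0 1"
}}

```text
t: 22.98
eef_pos: [0.583, -0.1526, 0.1185]
tool_rot: [-0.01, 0.741, 0.672, -0.003]
contact_force: [-6.0, 6.4, 3.5]
gripper_width: 0.26
```

```bash
python3 plan.py .5198 -.1829 6 8; python3 st.py; python3 - <<'E'
from h import *
s=read_camera("scene"); t=read_camera("top")
a=cv2.resize(s[150:250,285:385],None,fx=4,fy=4,interpolation=cv2.INTER_CUBIC)
b=cv2.resize(t[170:270,290:390],None,fx=4,fy=4,interpolation=cv2.INTER_CUBIC)
cv2.imwrite("pics/k4.png",np.hstack([a,b])[:,:,::-1])
E
```

```text
t 22.98 psi 25.6 r 0.0701 z 0.1185 phi 5.725 Fres(tang against) 8.39 Frad -2.65 Fz 3.47 w 0.26 q [ 0.48  0.5  -0.43  1.77  0.24  0.94 -0.15]
circle [ 0.52   -0.183   0.0698] res 0.19 mm
0.3 -0.7; 0.2 -0.7; 0.1 -0.7; 0.1 -0.7; -0.0 -0.7; -0.1 -0.7; -0.2 -0.7; -0.2 -0.7
t 22.98 pos [ 0.583  -0.1526  0.1185] ytool deg -5.62 zt [-0.018  0.011 -1.   ] q [ 0.48  0.5  -0.43  1.77  0.24  0.94 -0.15] F [-6.02  6.42  3.47] w 0.26
```

View pics/k4.png

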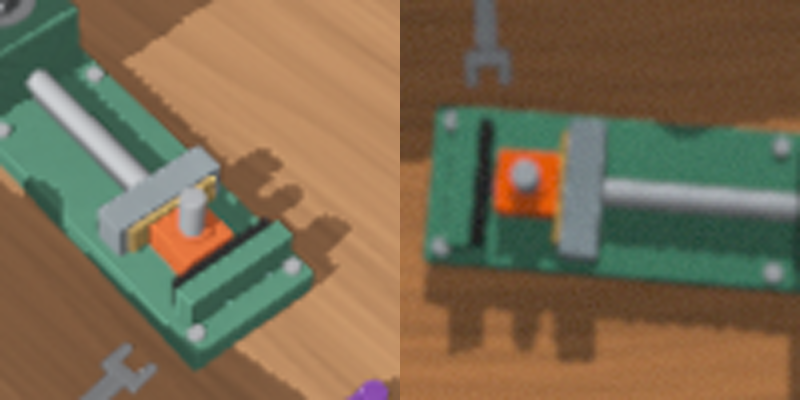

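The brass pad has reached the foot, and ~3–4 mm remains to the black cheek (crop x 493→498). Going slower in short calls, with a tangential baseline of ~8.2 N.

Emit:
{"name": "send_rows", "arguments": {
  "motion": "0.3 -0.7 0 -0.2 -0.2 0 1;0.2 -0.7 0 -0.2 -0.2 -0.1 1;0.1 -0.7 0 -0.2 -0.2 -0.1 1;0.1 -0.7 0 -0.1 -0.2 -0.1 1"
}}

```text
t: 23.42
eef_pos: [0.5887, -0.1692, 0.1186]
tool_rot: [-0.006, 0.74, 0.673, 0.001]
contact_force: [-2.6, 7.7, 1.4]
gripper_width: 0.266
```

```bash
python3 plan.py .52 -.183 6 5; python3 st.py
```

```text
t 23.42 psi 11.4 r 0.07 z 0.1186 phi 5.973 Fres(tang against) 8.05 Frad -1.04 Fz 1.38 w 0.266 q [ 0.5   0.51 -0.43  1.76  0.24  0.94 -0.12]
circle [ 0.52   -0.183   0.0699] res 0.2 mm
0.1 -0.7; 0.0 -0.7; -0.0 -0.7; -0.1 -0.7; -0.2 -0.7
t 23.42 pos [ 0.5887 -0.1692  0.1186] ytool deg -5.42 zt [-0.007  0.01  -1.   ] q [ 0.5   0.51 -0.43  1.76  0.24  0.94 -0.12] F [-2.6   7.68  1.38] w 0.266
```

Emit:
{"name": "send_rows", "arguments": {
  "motion": "0.1 -0.7 0 -0.2 -0.2 -0.1 1;0 -0.7 0 -0.2 -0.1 -0.1 1;0 -0.7 0 -0.2 0 -0.2 1;-0.1 -0.7 0 -0.2 0 -0.2 1"
}}

```text
t: 23.75
eef_pos: [0.59, -0.1821, 0.1186]
tool_rot: [-0.005, 0.739, 0.674, 0.004]
contact_force: [2.6, 7.6, -2.6]
gripper_width: 0.261
```

```bash
python3 plan.py .52 -.183 6 5; python3 st.py
```

```text
t 23.75 psi 0.8 r 0.07 z 0.1186 phi 6.158 Fres(tang against) 7.53 Frad 2.67 Fz -2.56 w 0.261 q [ 0.52  0.51 -0.43  1.75  0.24  0.94 -0.09]
circle [ 0.5201 -0.183   0.0699] res 0.22 mm
-0.0 -0.7; -0.1 -0.7; -0.2 -0.7; -0.3 -0.7; -0.3 -0.7
t 23.75 pos [ 0.59   -0.1821  0.1186] ytool deg -5.32 zt [-0.     0.012 -1.   ] q [ 0.52  0.51 -0.43  1.75  0.24  0.94 -0.09] F [ 2.57  7.56 -2.56] w 0.261
```

Emit:
{"name": "send_rows", "arguments": {
  "motion": "-0.1 -0.8 0 -0.2 0 -0.2 1;-0.1 -0.8 0 -0.2 0 -0.2 1;-0.1 -0.8 0 -0.2 0 -0.2 1;-0.2 -0.8 0 -0.2 0 -0.2 1"
}}

```text
t: 24.08
eef_pos: [0.5886, -0.1974, 0.1187]
tool_rot: [-0.004, 0.739, 0.674, 0.007]
contact_force: [4.1, 8.1, -2.0]
gripper_width: 0.266
```

```bash
python3 plan.py .5201 -.183 6 5; python3 st.py
```

```text
t 24.08 psi -11.9 r 0.07 z 0.1187 phi 0.096 Fres(tang against) 8.79 Frad 2.35 Fz -2.0 w 0.266 q [ 0.55  0.51 -0.43  1.74  0.24  0.93 -0.06]
circle [ 0.5201 -0.183   0.0699] res 0.23 mm
-0.2 -0.7; -0.3 -0.7; -0.3 -0.7; -0.4 -0.6; -0.5 -0.6
t 24.08 pos [ 0.5886 -0.1974  0.1187] ytool deg -5.31 zt [ 0.004  0.015 -1.   ] q [ 0.55  0.51 -0.43  1.74  0.24  0.93 -0.06] F [ 4.11  8.12 -2.  ] w 0.266
```

Emit:
{"name": "send_rows", "arguments": {
  "motion": "-0.2 -0.7 0 -0.3 0.1 -0.2 1;-0.3 -0.7 0 -0.3 0.1 -0.2 1;-0.3 -0.7 0 -0.2 0.1 -0.2 1"
}}

```text
t: 24.33
eef_pos: [0.5857, -0.2075, 0.1187]
tool_rot: [-0.002, 0.739, 0.673, 0.007]
contact_force: [6.0, 6.7, -4.0]
gripper_width: 0.264
```

```bash
python3 plan.py .5201 -.183 6 5; python3 st.py;python3 - <<'E'
from h import *
s=read_camera("scene"); t=read_camera("top")
a=cv2.resize(s[170:240,300:370],None,fx=5.5,fy=5.5,interpolation=cv2.INTER_CUBIC)
b=cv2.resize(t[185:255,290:360],None,fx=5.5,fy=5.5,interpolation=cv2.INTER_CUBIC)
cv2.imwrite("pics/k5.png",np.hstack([a,b])[:,:,::-1])
E
```

```text
t 24.33 psi -20.5 r 0.07 z 0.1187 phi 0.246 Fres(tang against) 8.37 Frad 3.24 Fz -3.96 w 0.264 q [ 0.56  0.51 -0.43  1.75  0.24  0.93 -0.05]
circle [ 0.5201 -0.183   0.0699] res 0.23 mm
-0.3 -0.7; -0.4 -0.6; -0.4 -0.6; -0.5 -0.5; -0.5 -0.5
t 24.33 pos [ 0.5857 -0.2075  0.1187] ytool deg -5.35 zt [ 0.008  0.012 -1.   ] q [ 0.56  0.51 -0.43  1.75  0.24  0.93 -0.05] F [ 5.96  6.71 -3.96] w 0.264
```

View pics/k5.png

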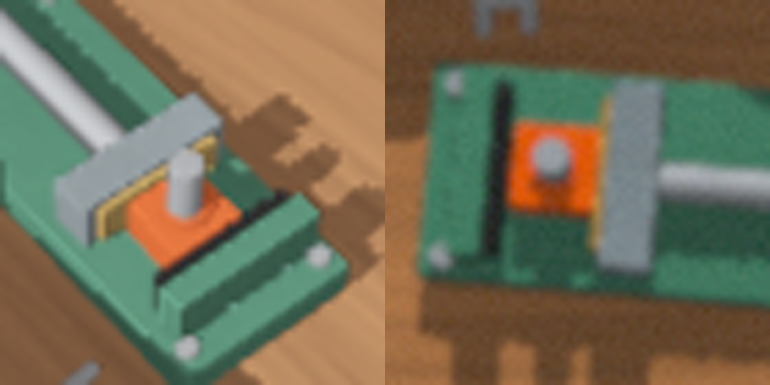

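Emit:
{"name": "send_rows", "arguments": {
  "motion": "-0.3 -0.7 0 -0.2 0.2 -0.2 1;-0.4 -0.6 0 -0.2 0.1 -0.2 1;-0.4 -0.6 0 -0.2 0.1 -0.2 1"
}}

```text
t: 24.68
eef_pos: [0.5813, -0.2169, 0.1188]
tool_rot: [-0.0, 0.74, 0.673, 0.008]
contact_force: [7.8, 5.0, -6.6]
gripper_width: 0.26
```

```bash
python3 plan.py .5201 -.183 6 5; python3 st.py
```

```text
t 24.68 psi -29.0 r 0.07 z 0.1188 phi 0.394 Fres(tang against) 8.14 Frad 4.37 Fz -6.56 w 0.26 q [ 0.58  0.51 -0.42  1.75  0.24  0.92 -0.03]
circle [ 0.5201 -0.183   0.0699] res 0.23 mm
-0.4 -0.6; -0.5 -0.6; -0.5 -0.5; -0.6 -0.5; -0.6 -0.4
t 24.68 pos [ 0.5813 -0.2169  0.1188] ytool deg -5.44 zt [ 0.012  0.011 -1.   ] q [ 0.58  0.51 -0.42  1.75  0.24  0.92 -0.03] F [ 7.76  5.01 -6.56] w 0.26
```

Emit:
{"name": "send_rows", "arguments": {
  "motion": "-0.4 -0.6 0 -0.2 0.3 -0.2 1;-0.5 -0.6 0 -0.2 0.2 -0.2 1;-0.5 -0.5 0 -0.2 0.1 -0.2 1"
}}

```text
t: 24.93
eef_pos: [0.5753, -0.226, 0.1188]
tool_rot: [0.002, 0.741, 0.672, 0.009]
contact_force: [10.8, 2.0, -8.0]
gripper_width: 0.263
```

```bash
python3 plan.py .5201 -.183 6 5; python3 st.py
```

```text
t 24.93 psi -37.9 r 0.07 z 0.1188 phi 0.55 Fres(tang against) 8.22 Frad 7.32 Fz -8.04 w 0.263 q [ 0.6   0.5  -0.42  1.76  0.24  0.91 -0.02]
circle [ 0.5201 -0.183   0.0699] res 0.23 mm
-0.5 -0.6; -0.5 -0.5; -0.6 -0.4; -0.6 -0.4; -0.7 -0.3
t 24.93 pos [ 0.5753 -0.226   0.1188] ytool deg -5.56 zt [ 0.016  0.008 -1.   ] q [ 0.6   0.5  -0.42  1.76  0.24  0.91 -0.02] F [10.83  1.98 -8.04] w 0.263
```

Emit:
{"name": "send_rows", "arguments": {
  "motion": "-0.4 -0.6 0 -0.2 0.3 -0.2 1;-0.5 -0.6 0 -0.2 0.3 -0.2 1;-0.5 -0.5 0 -0.1 0.2 -0.2 1"
}}

```text
t: 25.18
eef_pos: [0.5676, -0.2343, 0.1187]
tool_rot: [0.001, 0.741, 0.671, 0.007]
contact_force: [8.3, 3.2, -6.3]
gripper_width: 0.265
```

```bash
python3 plan.py .5201 -.183 6 5; python3 st.py
```

```text
t 25.18 psi -47.2 r 0.0699 z 0.1187 phi 0.712 Fres(tang against) 8.29 Frad 3.26 Fz -6.28 w 0.265 q [ 0.61  0.5  -0.42  1.77  0.23  0.91 -0.  ]
circle [ 0.5201 -0.183   0.0699] res 0.24 mm
-0.6 -0.5; -0.6 -0.4; -0.6 -0.3; -0.7 -0.3; -0.7 -0.2
t 25.18 pos [ 0.5676 -0.2343  0.1187] ytool deg -5.68 zt [ 0.013  0.008 -1.   ] q [ 0.61  0.5  -0.42  1.77  0.23  0.91 -0.  ] F [ 8.29  3.24 -6.28] w 0.265
```

Emit:
{"name": "send_rows", "arguments": {
  "motion": "-0.6 -0.5 0 -0.1 0.2 -0.1 1;-0.6 -0.4 0 -0.1 0.2 -0.1 1;-0.6 -0.4 0 -0.1 0.2 0 1"
}}

```text
t: 25.43
eef_pos: [0.5575, -0.2421, 0.1188]
tool_rot: [0.003, 0.74, 0.672, 0.009]
contact_force: [8.8, 3.6, -5.9]
gripper_width: 0.26
```

```bash
python3 plan.py .5201 -.183 6 5; python3 st.py; python3 - <<'E'
from h import *
s=read_camera("scene"); t=read_camera("top")
a=cv2.resize(s[170:240,300:370],None,fx=5.5,fy=5.5,interpolation=cv2.INTER_CUBIC)
b=cv2.resize(t[185:255,290:360],None,fx=5.5,fy=5.5,interpolation=cv2.INTER_CUBIC)
cv2.imwrite("pics/k6.png",np.hstack([a,b])[:,:,::-1])
E
```

```text
t 25.43 psi -57.6 r 0.0699 z 0.1188 phi 0.894 Fres(tang against) 9.36 Frad 1.65 Fz -5.93 w 0.26 q [ 0.63  0.49 -0.42  1.79  0.23  0.9   0.02]
circle [ 0.5201 -0.183   0.0699] res 0.24 mm
-0.6 -0.4; -0.7 -0.3; -0.7 -0.2; -0.7 -0.1; -0.7 -0.1
t 25.43 pos [ 0.5575 -0.2421  0.1188] ytool deg -5.49 zt [ 0.017  0.007 -1.   ] q [ 0.63  0.49 -0.42  1.79  0.23  0.9   0.02] F [ 8.79  3.62 -5.93] w 0.26
```

View pics/k6.png

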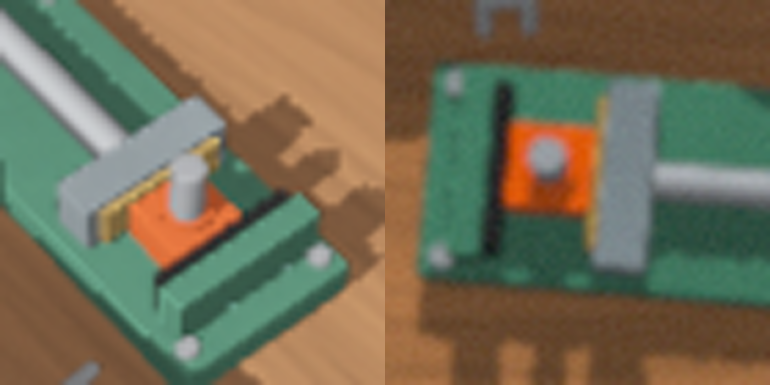

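Emit:
{"name": "send_rows", "arguments": {
  "motion": "-0.6 -0.4 0 0 0.2 -0.1 1;-0.7 -0.3 0 0 0.2 -0.1 1"
}}

```text
t: 25.7
eef_pos: [0.5487, -0.2465, 0.1188]
tool_rot: [0.002, 0.74, 0.672, 0.01]
contact_force: [10.5, -1.5, -7.8]
gripper_width: 0.263
```

```bash
python3 plan.py .5201 -.183 6 5; python3 st.py
```

```text
t 25.7 psi -65.7 r 0.0697 z 0.1188 phi 1.036 Fres(tang against) 9.0 Frad 5.69 Fz -7.85 w 0.263 q [ 0.65  0.48 -0.42  1.8   0.23  0.9   0.03]
circle [ 0.5201 -0.183   0.0699] res 0.25 mm
-0.7 -0.3; -0.7 -0.2; -0.7 -0.1; -0.7 -0.0; -0.7 0.0
t 25.7 pos [ 0.5487 -0.2465  0.1188] ytool deg -5.49 zt [ 0.018  0.009 -1.   ] q [ 0.65  0.48 -0.42  1.8   0.23  0.9   0.03] F [10.54 -1.49 -7.85] w 0.263
```

Emit:
{"name": "send_rows", "arguments": {
  "motion": "-0.7 -0.4 0 0 0.2 -0.1 1;-0.7 -0.3 0 -0.1 0.2 -0.1 1"
}}

```text
t: 25.87
eef_pos: [0.539, -0.25, 0.1187]
tool_rot: [0.002, 0.74, 0.673, 0.01]
contact_force: [8.4, 2.5, -5.3]
gripper_width: 0.265
```

```bash
python3 plan.py .5201 -.183 6 5; python3 st.py
```

```text
t 25.87 psi -74.2 r 0.0697 z 0.1187 phi 1.184 Fres(tang against) 8.75 Frad -0.11 Fz -5.32 w 0.265 q [ 0.67  0.47 -0.43  1.82  0.22  0.89  0.05]
circle [ 0.5201 -0.183   0.0699] res 0.26 mm
-0.7 -0.2; -0.7 -0.1; -0.7 -0.0; -0.7 0.1; -0.7 0.1
t 25.87 pos [ 0.539  -0.25    0.1187] ytool deg -5.45 zt [ 0.018  0.011 -1.   ] q [ 0.67  0.47 -0.43  1.82  0.22  0.89  0.05] F [ 8.4   2.48 -5.32] w 0.265
```

Emit:
{"name": "send_rows", "arguments": {
  "motion": "-0.7 -0.2 0 -0.1 0.2 -0.1 1;-0.7 -0.1 0 -0.1 0.2 -0.1 1"
}}

```text
t: 26.03
eef_pos: [0.5293, -0.252, 0.1188]
tool_rot: [0.004, 0.74, 0.672, 0.01]
contact_force: [9.5, -2.3, -7.9]
gripper_width: 0.263
```

```bash
python3 plan.py .5201 -.183 6 5; python3 st.py; python3 - <<'E'
from h import *
s=read_camera("scene"); t=read_camera("top")
a=cv2.resize(s[170:240,300:370],None,fx=5.5,fy=5.5,interpolation=cv2.INTER_CUBIC)
b=cv2.resize(t[185:255,290:360],None,fx=5.5,fy=5.5,interpolation=cv2.INTER_CUBIC)
cv2.imwrite("pics/k7.png",np.hstack([a,b])[:,:,::-1])
E
```

```text
t 26.03 psi -82.4 r 0.0696 z 0.1188 phi 1.327 Fres(tang against) 9.15 Frad 3.49 Fz -7.94 w 0.263 q [ 0.68  0.45 -0.43  1.84  0.22  0.88  0.06]
circle [ 0.5201 -0.1829  0.0699] res 0.28 mm
-0.7 -0.1; -0.7 0.0; -0.7 0.1; -0.7 0.2; -0.7 0.2
t 26.03 pos [ 0.5293 -0.252   0.1188] ytool deg -5.48 zt [ 0.02   0.008 -1.   ] q [ 0.68  0.45 -0.43  1.84  0.22  0.88  0.06] F [ 9.53 -2.25 -7.94] w 0.263
```

View pics/k7.png

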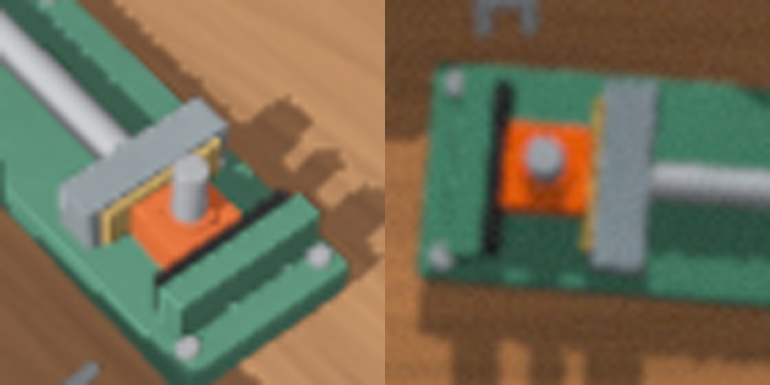

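Emit:
{"name": "send_rows", "arguments": {
  "motion": "-0.7 -0.1 0 0 0.2 -0.1 1;-0.7 0 0 0 0.2 -0.1 1"
}}

```text
t: 26.3
eef_pos: [0.519, -0.2525, 0.1187]
tool_rot: [0.004, 0.741, 0.672, 0.01]
contact_force: [9.8, -2.2, -9.9]
gripper_width: 0.259
```

```bash
python3 plan.py .5201 -.183 6 5; python3 st.py
```

```text
t 26.3 psi -90.9 r 0.0695 z 0.1187 phi 1.475 Fres(tang against) 9.84 Frad 2.02 Fz -9.87 w 0.259 q [ 0.69  0.44 -0.43  1.86  0.22  0.87  0.06]
circle [ 0.5201 -0.1829  0.0699] res 0.3 mm
-0.7 0.0; -0.7 0.1; -0.7 0.2; -0.7 0.3; -0.6 0.3
t 26.3 pos [ 0.519  -0.2525  0.1187] ytool deg -5.58 zt [ 0.02   0.007 -1.   ] q [ 0.69  0.44 -0.43  1.86  0.22  0.87  0.06] F [ 9.8  -2.17 -9.87] w 0.259
```

Emit:
{"name": "send_rows", "arguments": {
  "motion": "-0.7 0 -0.05 0 0.2 0 1;-0.7 0.1 -0.05 0 0.2 0 1"
}}

```text
t: 26.47
eef_pos: [0.5109, -0.2519, 0.1187]
tool_rot: [0.006, 0.74, 0.673, 0.011]
contact_force: [11.0, -3.7, -6.2]
gripper_width: 0.264
```

```bash
python3 plan.py .5201 -.183 6 5; python3 st.py
```

```text
t 26.47 psi -97.6 r 0.0696 z 0.1187 phi 1.592 Fres(tang against) 11.37 Frad 2.19 Fz -6.22 w 0.264 q [ 0.7   0.43 -0.43  1.88  0.21  0.85  0.07]
circle [ 0.5201 -0.1829  0.0699] res 0.31 mm
-0.7 0.1; -0.7 0.2; -0.7 0.3; -0.6 0.4; -0.6 0.4
t 26.47 pos [ 0.5109 -0.2519  0.1187] ytool deg -5.47 zt [ 0.025  0.006 -1.   ] q [ 0.7   0.43 -0.43  1.88  0.21  0.85  0.07] F [10.98 -3.68 -6.22] w 0.264
```

Emit:
{"name": "send_rows", "arguments": {
  "motion": "-0.7 0.1 0 0 0.2 0 1;-0.7 0.2 0 0 0.2 0 1"
}}

```text
t: 26.63
eef_pos: [0.5018, -0.25, 0.1188]
tool_rot: [0.008, 0.739, 0.673, 0.012]
contact_force: [12.5, -4.8, -12.1]
gripper_width: 0.259
```

```bash
python3 plan.py .5201 -.183 6 5; python3 st.py
```

```text
t 26.63 psi -105.3 r 0.0694 z 0.1188 phi 1.726 Fres(tang against) 13.28 Frad 1.33 Fz -12.15 w 0.259 q [ 0.71  0.41 -0.43  1.91  0.21  0.84  0.07]
circle [ 0.5202 -0.1829  0.0699] res 0.33 mm
-0.7 0.2; -0.7 0.3; -0.6 0.4; -0.6 0.4; -0.5 0.5
t 26.63 pos [ 0.5018 -0.25    0.1188] ytool deg -5.39 zt [ 0.029  0.004 -1.   ] q [ 0.71  0.41 -0.43  1.91  0.21  0.84  0.07] F [ 12.46  -4.78 -12.15] w 0.259
```

Emit:
{"name": "send_rows", "arguments": {
  "motion": "0 0 0 0 0 0 1;0 0 0 0 0 0 1"
}}

```text
t: 26.8
eef_pos: [0.5009, -0.2499, 0.1186]
tool_rot: [0.008, 0.739, 0.673, 0.011]
contact_force: [2.8, -0.2, -0.5]
gripper_width: 0.26
```

```bash
python3 plan.py .5201 -.183 6 5; python3 st.py
```

```text
t 26.8 psi -106.0 r 0.0696 z 0.1186 phi 1.739 Fres(tang against) 2.79 Frad -0.58 Fz -0.47 w 0.26 q [ 0.71  0.41 -0.43  1.91  0.21  0.84  0.07]
circle [ 0.5202 -0.1829  0.0699] res 0.33 mm
-0.7 0.2; -0.7 0.3; -0.6 0.4; -0.6 0.4; -0.5 0.5
t 26.8 pos [ 0.5009 -0.2499  0.1186] ytool deg -5.37 zt [ 0.027  0.004 -1.   ] q [ 0.71  0.41 -0.43  1.91  0.21  0.84  0.07] F [ 2.84 -0.21 -0.47] w 0.26
```

Clamping force is estimated at ~85–95 N, both from the sleeve force (13.3 N vs ~8.2 N baseline) and from the angle since contact. Letting go and retracting upward.

Emit:
{"name": "send_rows", "arguments": {
  "motion": "0 0 0 0 0 0 0;0 0 0 0 0 0 0;0 0 0 0 0 0 0;0 0 0 0 0 0 0;0 0 0 0 0 0 0;0 0 0 0 0 0 0"
}}

```text
t: 27.3
eef_pos: [0.5017, -0.25, 0.1192]
tool_rot: [0.009, 0.739, 0.673, 0.012]
contact_force: [-0.5, -0.7, 0.2]
gripper_width: 1.001
```

```bash
python3 st.py
```

```text
t 27.3 pos [ 0.5017 -0.25    0.1192] ytool deg -5.39 zt [ 0.029  0.003 -1.   ] q [ 0.71  0.41 -0.43  1.91  0.21  0.84  0.07] F [-0.54 -0.66  0.16] w 1.001
```

Emit:
{"name": "send_rows", "arguments": {
  "motion": "0 0 0.7 0 0 0 0;0 0 1.5 0 0 0 0;0 0 2 0 0 0 0;0 0 2.5 0 0 0 0;0 0 2.5 0 0 0 0;0 0 2.5 0 0 0 0;0 0 2 0 0 0 0;0 0 1 0 0 0 0;0 -3 0 0 0 0 0;0 -3 0 0 0 0 0;0 -3 0 0 0 0 0;0 -3 0 0 0 0 0;0 -2 0 0 0 0 0;0 -1 0 0 0 0 0;0 0 0 0 0 0 0;0 0 0 0 0 0 0"
}}

```text
t: 28.63
eef_pos: [0.4991, -0.4014, 0.2773]
tool_rot: [0.008, 0.737, 0.676, 0.012]
contact_force: [-0.5, 1.5, -0.5]
gripper_width: 0.997
```

```bash
python3 st.py; python3 - <<'E'
from h import *
s=read_camera("scene"); t=read_camera("top")
cv2.imwrite("pics/e1.png",s[:,:,::-1]); cv2.imwrite("pics/e2.png",t[:,:,::-1])
a=cv2.resize(s[110:250,255:375],None,fx=3.5,fy=3.5,interpolation=cv2.INTER_CUBIC)
b=cv2.resize(t[185:255,290:360],None,fx=5,fy=5,interpolation=cv2.INTER_CUBIC)
c=np.zeros((490,780,3),np.uint8); c[:490,:420]=a; c[:350,425:775]=b; cv2.imwrite("pics/e3.png",c[:,:,::-1])
E
```

```text
t 28.63 pos [ 0.4991 -0.4014  0.2773] ytool deg -4.98 zt [ 0.029  0.005 -1.   ] q [ 0.88  0.38 -0.39  1.55  0.13  1.22  0.39] F [-0.47  1.53 -0.53] w 0.997
```

View pics/e3.png

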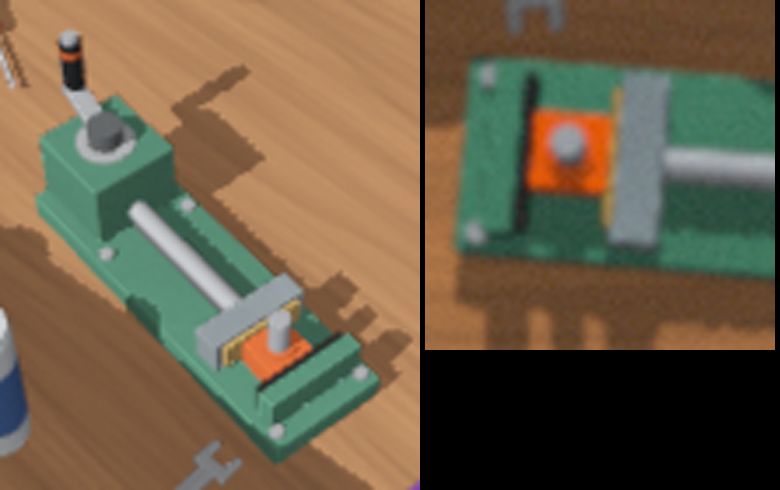

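View pics/e1.png

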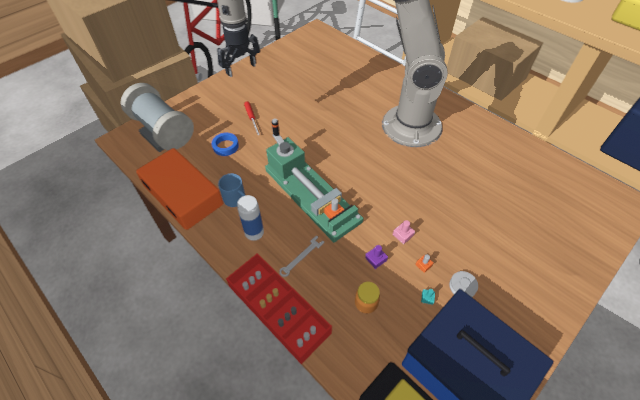

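The foot is square between brass pad and cheek (crop ~(568,150)). The crank stayed where it was left, the arm is clear, and the bystanders haven't moved. Handing in.

```bash
python3 -c "
from station import *
print(hand_in())"
```

```text
the job is handed in; nothing more can be done
None
```

The larger orange spindle is clamped square on the bed of the green clamp, and I handed the job in at about 28.7 s of the 72 s allowed. The hand-in reports no verdict.

**What I did:** I gripped the spindle by its foot, stood it between the open jaws and let go. I then held the crank by its sleeve and wound it clockwise about 6.2 rad (1.8 to 8.0) in one unbroken grip. Afterwards I let go and moved the arm clear.

**Last checks:**
- **Clamping force:** I estimate about 85–95 N, inside the 50–140 N asked for. The sleeve force rose from about 8.2 N to 13.3 N, and the crank turned about 0.44 rad after first contact. Both give a similar figure, but neither measures the clamping force directly.
- **Final pictures:** The foot is square between the brass pad and the rubber cheek, and the crank stayed where I left it. The screwdriver, tape, mug, wrench and the other things look unmoved in the final scene picture.

**What disagreed:** The fingertips were about 28 mm higher than the reported tool height suggested. My first grasp therefore closed on the stub instead of the foot, before anything was lifted. In measuring the difference, I pressed a fingertip on the foot's top with about 30 N, then regripped the foot lower down.

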